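# Put up the bench hanger and hang the ear defenders on it

### The arm

A 7-joint arm with a two-finger parallel gripper is mounted at the origin on the work surface. World frame = base frame: x ahead of the robot, y to its left, z up, the work surface at z = 0. Lengths are in m, angles in rad, forces in N, time in s.
With the tool pointing down it reaches from about 0.425 to 0.875 m from the base axis. Payload 4.7 kg.
Tool frame: the origin (TCP) lies on the centre line of the jaws, within the pads' length; the fingertips stand ahead of it and the grasp point (between the pads) lies 2 mm behind it (nose_length is the z of the fingertips in the tool frame, in m); z points along the fingers, y is the line along which they close (so a half turn about z gives the same grasp; the last joint's range is limited). The gripper opens to 87 mm and grips with 3 to 60 N. Pads are 19 mm wide; open, the fingers measure 117 mm over their backs; the gripper's body (75 mm by 190 mm) begins 51 mm behind the grasp point.
Start: joints at [-1.104, 0.321, -0.07, 1.45, 0.023, 1.371, -0.057], TCP at [0.284, 0.585, 0.24] pointing down, gripper open.
Joint ranges: [-2.86, 2.86], [-0.3, 2.09], [-1.38, 1.24], [0.06, 2.45], [-1.56, 4.7], [0.09, 2.05], [-2.69, 2.69]. Speed limits (rad/s): [2.57, 2.57, 3.14, 3.14, 3.14, 3.14, 3.14].

### API

Orientations are given as a rotation vector (axis times angle).
In Python, from bench import * gives the robot as it stands.
- The arm moves only by the tool send_rows, never from a script. Its arguments are lists of equal length, an entry for each row: "xyz": the shift along the tool's x, y, z in mm, a list of three; "dr": the turn, a rotation vector about the tool's x, y, z in rad, a list of three. A call has exactly 10 rows; each row is the pose to reach, as a shift and turn from the pose commanded when the call began, along the tool's axes at that moment; what a row does not reach only later rows make up. A row lasts 1/12 s, in which the tool goes at most 41.7 mm and 7.16 degrees, less where a joint would pass 70% of its speed; a pose out of reach is approached as far as the arm can. A call with a gripper value outside its range is refused whole. "jaw" is the finger opening in mm, from 0 to 87, set as the call begins (left out, the last holds). The fingers move at their own pace and stop on an object; "grip_force" is the grip in N (left out, the last holds). Time passes only in rows, so rows that repeat a pose let the fingers close, or fill a call up. It gives the time, the measured TCP pose, the force, the opening and the grip force at its end, in the units of the state.
- get_state(): the state, without advancing time (a new reading comes with each control period).
- get_image(name): name is "scene" or "top" or "wrist"; returns the picture (400x640x3 uint8, red, green, blue); there is no depth.
- calibration(name): a dict with "vfov" (degrees; the focal length in pixels is half the picture's height over the tangent of half this angle, whatever the lens; pixels are square), "cx", "cy" (the principal point, pixels), "rvec" (rotation vector, rad) and "tvec" (3), from world to camera coordinates, as OpenCV has them; the wrist camera has in their place "hand_eye" (4x4, takes a point from camera to tool coordinates, whose origin is the TCP and whose axes are the flange's). Camera axes: x right, y down, z forward; pixel columns grow to the right and rows downward; lengths in m; the calibration is good to about 2 mm. The wrist camera is an equidistant fisheye: a pixel r from the principal point sees the ray r / f radians off the axis. A picture is of the moment at which its call begins: read the wrist's pose just before it. calibration takes no time and is no camera call.
- close_job(): hands the job in; it is judged then, once.
The state is a dict: "time": time; "joint_positions": joint angles; "qd": joint speeds; "joint_torque": joint torques, N m; "position": TCP position; "tool_rot": TCP orientation; "ft_force": force on the tool from outside, world axes, zero at the start; "torque": the same for the moment, N m; "grip_width": opening from 0.0 (shut) to 1.0 (fully open); "grip_force": force on a finger pad.
Only numpy, scipy, OpenCV 4.12 (cv2) and the standard library are available. Lean on these libraries where they do the work, as an engineer would, in place of code of your own. Each camera call takes 0.05 s, during which the arm holds its last target. There are 200 camera calls.

### The job

Put up the hanger: lower the T-bar post by hand into the deep well of the bench socket, letting it down onto the thread at the bottom rather than dropping it, and spin it clockwise by its crossbar, without forcing it, until its collar sits fully down on the rim of the socket. Then hang the ear defenders by their headband over one arm of the crossbar, one cup on each side of the bar, and leave them hanging still. Do not knock over or shove aside the other things on the bench.

Things in the scene. Friction and masses are not known exactly. Their poses are not given: they have to be found in the camera images.
- post: Loose steel T-bar post, 0.4 to 0.65 kg, at first upright in one hole of the wooden block. Origin: centre of its foot, z up the post, x along the crossbar. From the foot up: pilot tip 17 mm wide to 10 mm; thread, 27.5 mm wide, to 32 mm; shank 28 mm wide from 36 to 100 mm; collar 46 mm wide, 100 to 108 mm; stem 20 mm wide; crossbar at 190 mm. Top at 204 mm.
- post_thread (a point): Middle of the post's thread, on its axis 21 mm above the foot. Right-hand, two starts, ridges 8 mm apart: turning the post clockwise (seen from above) lowers it by 16 mm a turn. In the socket it sinks by its own weight as it turns, and stays where it is left.
- post_collar (a point): On the post's axis at the underside of its flat collar, 100 mm above the foot; axes as the post.
- post_bar (a point): Middle of the crossbar on the post's axis, 190 mm above the foot; x along the bar. Bar: round, 16 mm thick, 100 mm each way, a black ball of 22 mm on each end. At its middle a dark square hub, 26 (x) x 24 (y) x 28 mm high, centred here: its flat y faces are good to grip from above. A fingertip pushing one arm sideways with a few newtons turns the post in its thread.
- socket: Dark cast socket bolted to the bench (it does not move): plate 150 x 150 x 10 mm, in its middle a tube of 50 mm outer diameter, rim 118 mm above the bench. The upright well in it is 30 mm wide and 108 mm deep, its mouth countersunk to 40 mm over the top 6 mm. Origin: centre of the plate's underside, on the well's axis, z up.
- socket_mouth (a point): Centre of the well's mouth, level with the rim (118 mm above the bench), z up. The female thread is two lugs out of sight, 76 mm below. A post let down on them stops with its collar 8 to 19 mm above the rim, depending on how it is turned; 0.5 to 1.2 turns clockwise bring the collar onto the rim, and a tenth of a turn later it is tight.
- block: Brown wooden block that holds the posts, 230 (x) x 80 x 62 mm high; it does not move. Two upright holes, 32 mm wide, 46 mm deep, at x = -75 and +75 mm; the posts stand in them with up to 4 degrees of lean. Origin: centre of its underside, x along its length.
- hook_post: Second post of the same foot and collar in the block's other hole, with a small upturned hook in place of a crossbar, 197 mm tall; leave it alone. Origin: centre of its foot.
- defenders: Black ear defenders, loose, 0.19 to 0.31 kg, 166 mm tall, at first standing on their two cups. Origin: between the cups at the level of their lower edges; z up to the headband, y from cup to cup, x across the band. Cups: 58 mm wide (x), 80 mm high, from 58 to 98 mm either way along y. The band, 22 mm wide (x), 5 mm thick, arches from cup to cup.
- defenders_pad (a point): Centre of the underside of the firm pad on the headband's crown, 148 mm above the origin; axes as the defenders. Pad: 30 (x) x 46 (y) x 18 mm high, from here upwards; grip its upper part across x from above. Hung, its underside rests on the bar and the bar runs along x of the defenders.
- paint_jar: Closed glass paint jar, 76 mm wide, 100 mm tall; leave it alone. Origin: centre of its foot.
- cup: Small white plastic cup, 64 mm wide, 55 mm tall; leave it alone. Origin: centre of its foot.
- bowl: White bowl, 110 mm wide, 60 mm tall; leave it alone. Origin: centre of its foot.
- tin: Plain metal tin, 66 mm wide, 85 mm tall; leave it alone. Origin: centre of its foot.
- tape: Roll of paper tape lying flat, 96 mm wide, 25 mm high; leave it alone. Origin: centre of its underside.
There are look-alikes about, which are no part of the job. What is shaped like the defenders but blue is not meant.

How it is judged:
By the outcome, as a careful person would: the job done as asked, in the order asked, and still so for the second after the job is handed in, with the robot touching nothing.
It also fails if it takes over 72 s, if anything falls off the work surface, if the arm or the gripper's body presses on something with over 40 N, if the wrist force passes 120 N, or if a joint passes its speed limit or range.

## Working session

There is one attempt and no reset: what is moved stays moved. The work goes in short steps, Python scripts to look and compute and a tool call to move; the robot and the scene stay as the last step left them, time stands still between calls to the robot, and variables do not carry over. Pictures are saved under pics/ and viewed, at most 10 in all, crops included, and the job is handed in when it is done.

Besides the shell and the picture viewer there is one more tool, called by a JSON object that holds its "fn" and its "kwargs", one argument or row to a line. send_rows: Moves the arm, as the interface text tells. Its arguments: {"type":"object","properties":{"xyz":{"type":"array"},"dr":{"type":"array"},"jaw":{"type":"number"},"grip_force":{"type":"number"}},"required":["xyz","dr"]}

```bash
mkdir -p pics; cat > h.py <<'E'
import numpy as np, cv2
from scipy.spatial.transform import Rotation as R
from bench import *
def save(n,img): cv2.imwrite('pics/'+n, cv2.cvtColor(np.ascontiguousarray(img),cv2.COLOR_RGB2BGR))
def ray(name,u,v,st=None):
    c=calibration(name); f=200/np.tan(np.radians(c['vfov'])/2)
    x,y=(u-c['cx'])/f,(v-c['cy'])/f
    if name=='wrist':
        st=st or get_state(); r=np.hypot(x,y); s=np.sin(r)/r if r>1e-9 else 1
        d=np.array([x*s,y*s,np.cos(r)]); H=np.array(c['hand_eye'])
        T=R.from_rotvec(st['tool_rot']).as_matrix()
        return T@H[:3,3]+np.array(st['position']), T@(H[:3,:3]@d)
    M=R.from_rotvec(c['rvec']).as_matrix()
    d=M.T@np.array([x,y,1]); return -M.T@np.array(c['tvec']), d/np.linalg.norm(d)
def onz(name,u,v,z,st=None):
    o,d=ray(name,u,v,st); return o+d*(z-o[2])/d[2]
def proj(name,p):
    c=calibration(name); f=200/np.tan(np.radians(c['vfov'])/2)
    q=R.from_rotvec(c['rvec']).as_matrix()@np.array(p)+np.array(c['tvec'])
    return f*q[0]/q[2]+c['cx'],f*q[1]/q[2]+c['cy']
def tri(rays):
    A=sum(np.eye(3)-np.outer(d,d) for o,d in rays); b=sum((np.eye(3)-np.outer(d,d))@o for o,d in rays)
    return np.linalg.solve(A,b)
E
python3 - <<'E'
from h import *
np.set_printoptions(precision=4,suppress=True)
st=get_state();print({k:np.round(v,3) for k,v in st.items()})
for n in ('scene','top'):
    im=get_image(n);save(n+'0.png',im);c=calibration(n);print(n,c)
    o,d=ray(n,320,200);print(o,d)
print(calibration('wrist'))
print(R.from_rotvec(st['tool_rot']).as_matrix())
E
```

```text
{'time': np.float64(0.0), 'joint_positions': array([-1.104,  0.322, -0.07 ,  1.452,  0.023,  1.371, -0.057]), 'qd': array([ 0.001,  0.001,  0.001, -0.   ,  0.   , -0.001,  0.   ]), 'joint_torque': array([ -0.001, -49.128,  -0.404, -31.253,  -0.064,   0.044,   0.   ]), 'position': array([0.284, 0.584, 0.238]), 'tool_rot': array([-0.705, -3.061,  0.003]), 'ft_force': array([ 0.031, -0.299,  0.377]), 'torque': array([-0.052,  0.012, -0.026]), 'grip_force': np.float64(0.0), 'grip_width': np.float64(1.0)}
scene {'vfov': 53.379474379691466, 'cx': 319.881316557199, 'cy': 193.49599347384105, 'rvec': array([ 2.3822,  1.0059, -0.3259]), 'tvec': array([-0.385 , -0.2526,  1.461 ])}
[ 1.015  -0.4201  1.0676] [-0.3995  0.3671 -0.84  ]
top {'vfov': 51.61865184335008, 'cx': 321.40486058991394, 'cy': 192.59731416411762, 'rvec': array([ 2.0853, -2.1432,  0.1886]), 'tvec': array([0.0111, 0.5673, 1.0693])}
[ 0.353  -0.0171  1.1578] [ 0.1732  0.0151 -0.9848]
{'vfov': 65.70646984690485, 'cx': 323.01707444745597, 'cy': 194.61317381754745, 'hand_eye': array([[ 0.0015, -0.9691, -0.2466,  0.0663],
       [ 1.    ,  0.0016, -0.0003, -0.0007],
       [ 0.0007, -0.2466,  0.9691, -0.1458],
       [ 0.    ,  0.    ,  0.    ,  1.    ]])}
[[-0.8992  0.4375 -0.0007]
 [ 0.4375  0.8992 -0.0018]
 [-0.0001 -0.0019 -1.    ]]
```

View pics/scene0.png

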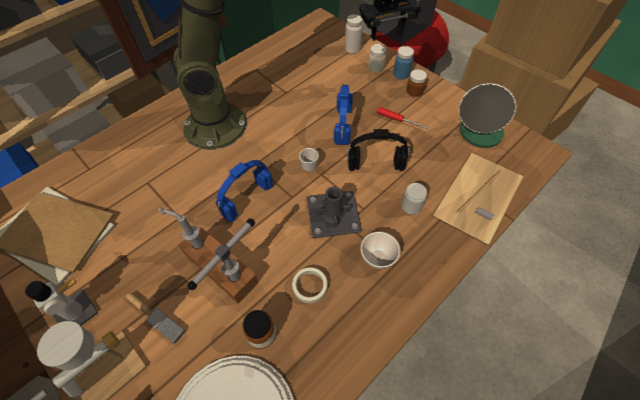

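View pics/top0.png

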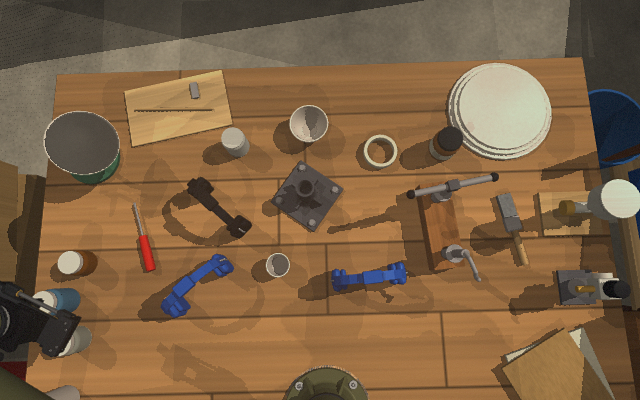

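The scene view shows the T-bar post with balls at about (191,286) and (251,223), the socket tube at (334,195), and the black defenders at (378,150). The top view has them at (410,194)/(495,177), (306,187) and (220,208). There are three headband shapes: black at top (220,208), and blue at (200,285) and (370,277). The black one fits the description. The crossbar post is the one with two black balls, and the hook post is at top (455,255). Next I'll check these in an enlarged crop.

```bash
python3 - <<'E'
from h import *
t=cv2.imread('pics/top0.png');s=cv2.imread('pics/scene0.png')
def crop(i,x,y,w=100,h=75): return cv2.resize(i[y:y+h,x:x+w],(400,300),interpolation=cv2.INTER_CUBIC)
a=np.vstack([np.hstack([crop(t,402,150),crop(t,178,165)]),np.hstack([crop(s,180,215),crop(s,310,125)])])
cv2.imwrite('pics/crop1.png',a)
E
```

```text
(no output)
```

View pics/crop1.png

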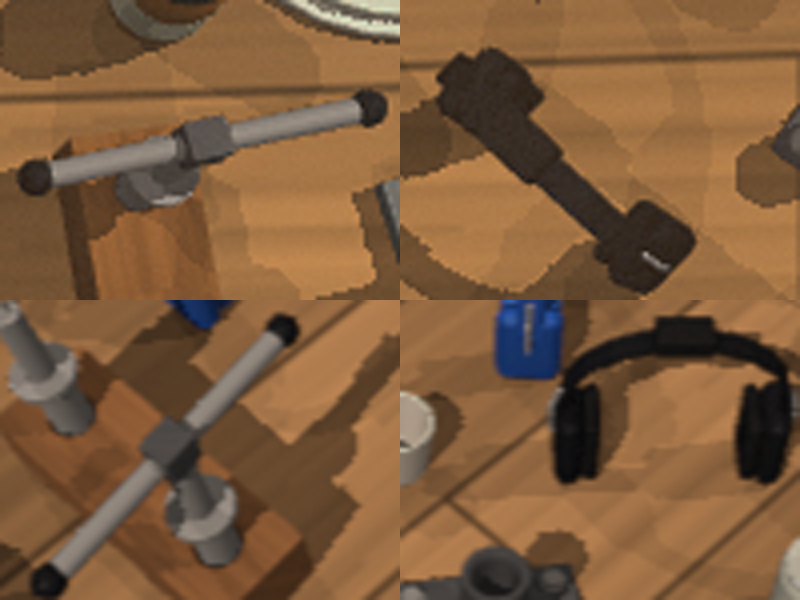

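The black defenders' pad is at scene (381,134) and top (209,200). The post hub is at scene (222,251) and top (454,184). Both match the description.

```bash
python3 - <<'E'
from h import *
np.set_printoptions(precision=4,suppress=True)
P={'ballA':((411,194.2),(191.8,285)),'ballB':((494.5,176.8),(251.2,222)),'hub':((453.7,184.3),(222.5,251.2)),'padmid':((209.2,200),(381.2,134.2)),'mouth':((306,187),(333.8,193))}
for k,(t,s) in P.items():
    r=[ray('top',*t),ray('scene',*s)]; p=tri(r); print(k,p,[np.round(np.array(proj(n,p))-q,1) for n,q in (('top',t),('scene',s))])
t=cv2.imread('pics/top0.png')
g=cv2.cvtColor(t,cv2.COLOR_BGR2HSV)
print('mouth z.118',onz('top',306,187,.118),onz('scene',333.8,193,.118))
for n,u,v,z,w in (('top',268+10,266,.055,'cup'),('top',308,123,.06,'bowl'),('top',234,141,.085,'tin'),('top',447,142,.1,'jar'),('top',380,151,.025,'tape'),('top',455,252,.17,'hookpost?'),('top',240.5,226,.06,'earcup1'),('top',200.5,186,.06,'earcup2')):
    print(w,onz(n,u,v,z))
# plate corners of socket dark
for u,v in ((302,163),(343,193),(314,231),(273,206)): print(onz('top',u,v,.01))
E
```

```text
ballA [ 0.5293 -0.3273  0.0734] [array([32.6,  7.7]), array([ 32.6, -12.3])]
ballB [ 0.5693 -0.2951  0.3587] [array([-29.5, -18.4]), array([-32.5,  -0.7])]
hub [ 0.5486 -0.3127  0.2117] [array([-0.8, -0.4]), array([-0.9,  0.1])]
padmid [0.539  0.2748 0.1555] [array([-1. , -0.7]), array([-0.9,  0.3])]
mouth [0.5726 0.0367 0.1185] [array([-1.1, -0.7]), array([-1.1,  0.3])]
mouth z.118 [0.5709 0.034  0.118 ] [0.5739 0.0398 0.118 ]
cup [0.374  0.1148 0.055 ]
bowl [0.7657 0.0279 0.06  ]
tin [0.7112 0.229  0.085 ]
jar [ 0.6857 -0.3419  0.1   ]
tape [ 0.6886 -0.1735  0.025 ]
hookpost? [ 0.3934 -0.3166  0.17  ]
earcup1 [0.4818 0.2139 0.06  ]
earcup2 [0.5942 0.3245 0.06  ]
[0.6642 0.0495 0.01  ]
[ 0.5731 -0.0649  0.01  ]
[0.468  0.0194 0.01  ]
[0.5416 0.1333 0.01  ]
```

```bash
python3 - <<'E'
from h import *
np.set_printoptions(precision=4,suppress=True)
P={'ballA':((411,194.2),(251.2,222)),'ballB':((494.5,176.8),(191.8,285))}
q=[]
for k,(t,s) in P.items():
    p=tri([ray('top',*t),ray('scene',*s)]); q.append(p); print(k,p,[np.round(np.array(proj(n,p))-x,1) for n,x in (('top',t),('scene',s))])
d=q[1]-q[0];print((q[0]+q[1])/2,d,np.linalg.norm(d),np.degrees(np.arctan2(d[1],d[0])))
e=np.array([.5942-.4818,.3245-.2139]);print('band yaw',np.degrees(np.arctan2(e[1],e[0])))
# collar in block: circle underside
print('collar top/scene', tri([ray('top',441.5,197),ray('scene',230,266)]))
# block edges, top face z .062, both long sides near scene: corner picks
for u,v in ((417,185),(456,264)): print(onz('top',u,v,.062))
E
```

```text
ballA [ 0.5296 -0.2131  0.2048] [array([-1. , -0.5]), array([-1.1,  0.2])]
ballB [ 0.5649 -0.4119  0.205 ] [array([-0.7, -0.3]), array([-0.8,  0.1])]
[ 0.5473 -0.3125  0.2049] [ 0.0352 -0.1988  0.0003] 0.2018471497498574 -79.952060599815
band yaw 44.5375328995001
collar top/scene [ 0.5385 -0.3112  0.1054]
[ 0.5794 -0.263   0.062 ]
[ 0.3669 -0.3493  0.062 ]
```

```bash
cat >> h.py <<'E'
def plan(p,yaw,st=None):
    """shift in tool axes (mm) and dr for tool pointing down at p with tool y at azimuth yaw (deg)"""
    st=st or get_state(); T=R.from_rotvec(st['tool_rot']); a=np.radians(yaw)
    y=np.array([np.cos(a),np.sin(a),0]); z=np.array([0,0,-1.]); M=R.from_matrix(np.column_stack([np.cross(y,z),y,z]))
    print('t %.2f pos'%st['time'],np.round(st['position'],4),'yaw %.1f'%yaw_of(st),'F',np.round(st['ft_force'],1),'Mz %.2f'%st['torque'][2],'j7 %.2f'%st['joint_positions'][6])
    print('  shift',np.round(T.inv().apply(np.array(p)-st['position'])*1000,1),'dr',np.round((T.inv()*M).as_rotvec(),3))
def yaw_of(st):
    y=R.from_rotvec(st['tool_rot']).as_matrix()[:,1]; return np.degrees(np.arctan2(y[1],y[0]))
E
python3 - <<'E'
from h import *
import bench; print([k for k in dir(bench) if k[0]!='_'], getattr(bench,'nose_length',None))
plan([.5725,.0368,.235],4)
E
```

```text
['MotionError', 'calibration', 'close_job', 'get_image', 'get_state', 'nose_length'] 0.017
t 0.10 pos [0.2842 0.584  0.2386] yaw 64.1 F [ 0.  -0.6 -1.3] Mz -0.03 j7 -0.06
  shift [-498.6 -366.     4.2] dr [-2.000e-03  1.000e-03  1.048e+00]
```

{"fn": "send_rows", "kwargs": {
  "xyz": [
    [-30,-22,-25],
    [-330,-240,-30],
    [-330,-240,-30],
    [-330,-240,-30],
    [-330,-240,-30],
    [-330,-240,-30],
    [-330,-240,-30],
    [-330,-240,-30],
    [-330,-240,-30],
    [-330,-240,-30]
  ],
  "dr": [
    [0,0,0.1],
    [0,0,0.6],
    [0,0,0.6],
    [0,0,0.6],
    [0,0,0.6],
    [0,0,0.6],
    [0,0,0.6],
    [0,0,0.6],
    [0,0,0.6],
    [0,0,0.6]
  ]
}}

```text
time: 0.93
position: [0.4766, 0.2219, 0.2694]
tool_rot: [-1.579, -2.716, 0.0]
ft_force: [0.5, 0.5, 0.1]
grip_width: 1.0
grip_force: 0.0
```

```bash
python3 - <<'E'
from h import *
plan([.5725,.0368,.235],4)
E
```

```text
t 0.93 pos [0.4766 0.2219 0.2694] yaw 29.7 F [0.5 0.5 0.1] Mz -0.03 j7 0.04
  shift [-208.3   -8.3   34.4] dr [-0.     0.     0.448]
```

{"fn": "send_rows", "kwargs": {
  "xyz": [
    [-208,-8,34],
    [-208,-8,34],
    [-208,-8,34],
    [-208,-8,34],
    [-208,-8,34],
    [-208,-8,34],
    [-208,-8,34],
    [-208,-8,34],
    [-208,-8,34],
    [-208,-8,34]
  ],
  "dr": [
    [0,0,0.448],
    [0,0,0.448],
    [0,0,0.448],
    [0,0,0.448],
    [0,0,0.448],
    [0,0,0.448],
    [0,0,0.448],
    [0,0,0.448],
    [0,0,0.448],
    [0,0,0.448]
  ]
}}

```text
time: 1.77
position: [0.5718, 0.0419, 0.2357]
tool_rot: [-2.138, -2.301, -0.001]
ft_force: [0.4, 0.8, 0.4]
grip_width: 1.001
grip_force: 0.0
```

```bash
python3 - <<'E'
from h import *
im=get_image('wrist');save('w1.png',im)
plan([.5473,-.3125,.30],10)
t=cv2.imread('pics/top0.png');s=cv2.imread('pics/scene0.png')
w=cv2.imread('pics/w1.png')
a=np.hstack([cv2.resize(w,(480,300)),cv2.resize(t[157:217,276:340],(320,300),interpolation=cv2.INTER_CUBIC)])
b=np.hstack([cv2.resize(w[125:275,200:440],(480,300),interpolation=cv2.INTER_CUBIC),cv2.resize(s[165:225,302:366],(320,300),interpolation=cv2.INTER_CUBIC)])
cv2.imwrite('pics/v1.png',np.vstack([a,b]))
E
```

```text
t 1.82 pos [0.5718 0.0416 0.2358] yaw 4.2 F [0.7 0.  0.1] Mz -0.01 j7 0.02
  shift [-351.3  -50.4  -64.5] dr [ 0.    -0.001 -0.101]
```

View pics/v1.png

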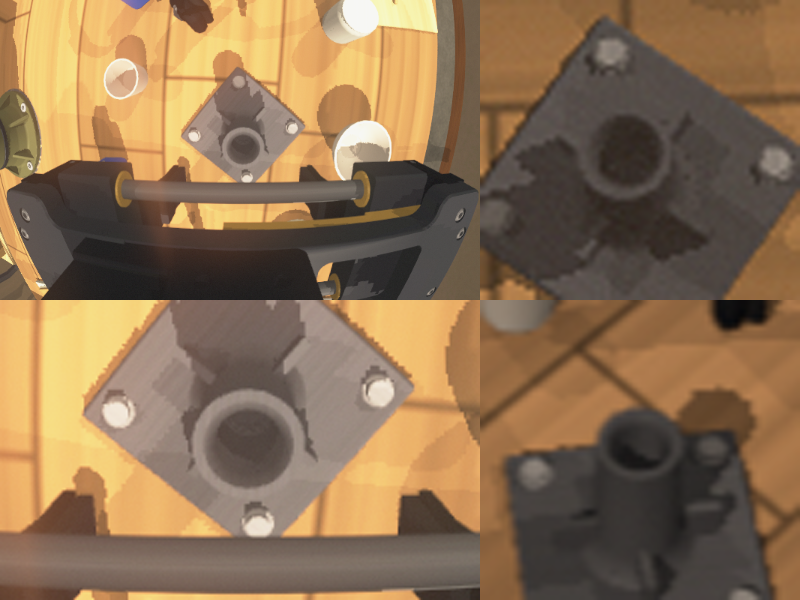

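The wrist shows the tube rim centred at pixel (324,194). It is at about (304.8,188.2) in the top view and (334,194) in the scene view.

```bash
python3 - <<'E'
from h import *
print(onz('wrist',324,194,.118),onz('top',304.8,188.2,.118),onz('scene',334,194,.118))
E
```

```text
[0.57310887 0.04121011 0.118     ] [0.56781736 0.03716595 0.118     ] [0.57672577 0.03777539 0.118     ]
```

{"fn": "send_rows", "kwargs": {
  "xyz": [
    [-350,-50,-64],
    [-350,-50,-64],
    [-350,-50,-64],
    [-350,-50,-64],
    [-350,-50,-64],
    [-350,-50,-64],
    [-350,-50,-64],
    [-350,-50,-64],
    [-350,-50,-64],
    [-350,-50,-64]
  ],
  "dr": [
    [0,0,-0.1],
    [0,0,-0.1],
    [0,0,-0.1],
    [0,0,-0.1],
    [0,0,-0.1],
    [0,0,-0.1],
    [0,0,-0.1],
    [0,0,-0.1],
    [0,0,-0.1],
    [0,0,-0.1]
  ]
}}

```text
time: 2.65
position: [0.5444, -0.3201, 0.3011]
tool_rot: [2.032, 2.39, -0.006]
ft_force: [-0.9, -0.7, 1.1]
grip_width: 0.999
grip_force: 0.0
```

```bash
python3 - <<'E'
from h import *
im=get_image('wrist');save('w2.png',im)
plan([.5473,-.3125,.21],10)
w=cv2.imread('pics/w2.png')
cv2.imwrite('pics/v2.png',np.vstack([w[:,:],]))
E
```

```text
t 2.70 pos [ 0.5456 -0.3163  0.3003] yaw 9.4 F [-0.7  0.5 -0.3] Mz -0.03 j7 0.79
  shift [ 3.6  2.3 90.3] dr [ 0.     0.002 -0.01 ]
```

View pics/v2.png

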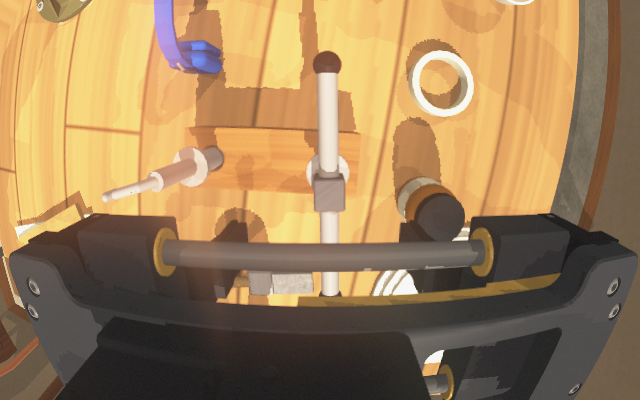

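```bash
python3 - <<'E'
from h import *
st=get_state()
h=onz('wrist',329,196,.219,st);b=onz('wrist',327,64,.206,st)
print(h,b,np.degrees(np.arctan2(*(h-b)[1::-1])), h[:2]-b[:2])
yv=R.from_rotvec(st['tool_rot']).as_matrix()[:,1];print('lateral off mm',(h-st['position'])@yv*1000,(b-st['position'])@yv*1000)
# collar centre seen at approx (328,170) z=.124
c=onz('wrist',327,170,.122,st);print('collar',c)
plan([.5473,-.3125,.21],10)
E
```

```text
[ 0.54921316 -0.30870371  0.219     ] [ 0.53106568 -0.20966766  0.206     ] -79.61625024402919 [ 0.01814748 -0.09903605]
lateral off mm 4.767207030758098 3.1185619590972395
collar [ 0.54839509 -0.30570935  0.122     ]
t 2.70 pos [ 0.5456 -0.3163  0.3003] yaw 9.4 F [-0.7  0.5 -0.3] Mz -0.03 j7 0.79
  shift [ 3.6  2.3 90.3] dr [ 0.     0.002 -0.01 ]
```

{"fn": "send_rows", "kwargs": {
  "xyz": [
    [6,4,20],
    [6,4,50],
    [6,4,80],
    [6,4,95],
    [6,4,95],
    [6,4,95],
    [6,4,95],
    [6,4,95],
    [6,4,95],
    [6,4,95]
  ],
  "dr": [
    [0,0,-0.01],
    [0,0,-0.01],
    [0,0,-0.01],
    [0,0,-0.01],
    [0,0,-0.01],
    [0,0,-0.01],
    [0,0,-0.01],
    [0,0,-0.01],
    [0,0,-0.01],
    [0,0,-0.01]
  ],
  "jaw": 50
}}

```text
time: 3.53
position: [0.5503, -0.3066, 0.2058]
tool_rot: [2.011, 2.411, 0.001]
ft_force: [0.7, 0.8, 0.9]
grip_width: 0.576
grip_force: 0.0
```

{"fn": "send_rows", "kwargs": {
  "xyz": [
    [0,0,0],
    [0,0,0],
    [0,0,0],
    [0,0,0],
    [0,0,0],
    [0,0,0],
    [0,0,0],
    [0,0,0],
    [0,0,0],
    [0,0,0]
  ],
  "dr": [
    [0,0,0],
    [0,0,0],
    [0,0,0],
    [0,0,0],
    [0,0,0],
    [0,0,0],
    [0,0,0],
    [0,0,0],
    [0,0,0],
    [0,0,0]
  ],
  "jaw": 10,
  "grip_force": 35
}}

```text
time: 4.37
position: [0.5495, -0.3065, 0.2045]
tool_rot: [-2.013, -2.412, 0.0]
ft_force: [-1.6, -0.1, 0.6]
grip_width: 0.273
grip_force: 34.9
```

```bash
python3 - <<'E'
from h import *
st=get_state();print(st['grip_width']*87,st['grip_force'],st['torque'])
plan([.56,-.28,.345],10)
E
```

```text
23.78633244062522 34.944972256416804 [-0.11582465  0.36575404  0.00666893]
t 4.37 pos [ 0.5495 -0.3065  0.2045] yaw 10.3 F [-1.6 -0.1  0.6] Mz 0.01 j7 0.81
  shift [  24.2   15.  -140.5] dr [-0.    -0.     0.005]
```

{"fn": "send_rows", "kwargs": {
  "xyz": [
    [0,0,-5],
    [0,0,-15],
    [0,0,-30],
    [0,0,-50],
    [0,0,-70],
    [0,0,-90],
    [0,0,-110],
    [0,0,-130],
    [0,0,-140],
    [0,0,-140]
  ],
  "dr": [
    [0,0,0],
    [0,0,0],
    [0,0,0],
    [0,0,0],
    [0,0,0],
    [0,0,0],
    [0,0,0],
    [0,0,0],
    [0,0,0],
    [0,0,0]
  ]
}}

```text
time: 5.2
position: [0.5506, -0.307, 0.3473]
tool_rot: [2.01, 2.409, 0.002]
ft_force: [-0.3, -0.2, -4.7]
grip_width: 0.279
grip_force: 34.9
```

```bash
python3 - <<'E'
from h import *
st=get_state();print(st['grip_width']*87,st['grip_force'],st['torque'])
plan([.5730,.039,.348],10)
E
```

```text
24.28865662545305 34.88237969009788 [-0.14818294  0.01477627  0.00415329]
t 5.20 pos [ 0.5506 -0.307   0.3473] yaw 10.3 F [-0.3 -0.2 -4.7] Mz 0.00 j7 0.78
  shift [336.4  84.   -1.2] dr [0.004 0.003 0.006]
```

{"fn": "send_rows", "kwargs": {
  "xyz": [
    [15,4,0],
    [50,12,-2],
    [90,22,-2],
    [130,32,-2],
    [170,42,-2],
    [210,52,-2],
    [250,62,-2],
    [290,72,-2],
    [320,80,-2],
    [336,84,-2]
  ],
  "dr": [
    [0,0,0],
    [0,0,0],
    [0,0,0],
    [0,0,0],
    [0,0,0],
    [0,0,0],
    [0,0,0],
    [0,0,0],
    [0,0,0],
    [0,0,0]
  ]
}}

```text
time: 6.03
position: [0.5713, 0.0463, 0.3445]
tool_rot: [-2.001, -2.417, -0.001]
ft_force: [0.3, 1.1, -6.1]
grip_width: 0.273
grip_force: 34.9
```

{"fn": "send_rows", "kwargs": {
  "xyz": [
    [0,0,0],
    [0,0,0],
    [0,0,0],
    [0,0,0],
    [0,0,0],
    [0,0,0],
    [0,0,0],
    [0,0,0],
    [0,0,0],
    [0,0,0]
  ],
  "dr": [
    [0,0,0],
    [0,0,0],
    [0,0,0],
    [0,0,0],
    [0,0,0],
    [0,0,0],
    [0,0,0],
    [0,0,0],
    [0,0,0],
    [0,0,0]
  ]
}}

```text
time: 6.87
position: [0.5722, 0.0392, 0.3466]
tool_rot: [2.013, 2.412, 0.0]
ft_force: [0.3, -0.2, -4.9]
grip_width: 0.272
grip_force: 34.9
```

```bash
python3 - <<'E'
from h import *
plan([.5730,.039,.348],10)
for n in ('scene','top'): save(n+'1.png',get_image(n))
save('w3.png',get_image('wrist'))
t=cv2.imread('pics/top1.png');s=cv2.imread('pics/scene1.png');w=cv2.imread('pics/w3.png')
a=np.hstack([cv2.resize(t[140:240,250:350],(400,400),interpolation=cv2.INTER_CUBIC),cv2.resize(s[125:225,285:385],(400,400),interpolation=cv2.INTER_CUBIC)])
b=np.zeros((200,800,3),np.uint8);b[:,:320]=cv2.resize(w,(320,200));b[:,320:640]=cv2.resize(w[100:240,210:434],(320,200))
cv2.imwrite('pics/v3.png',np.vstack([a,b]))
E
```

```text
t 6.87 pos [0.5722 0.0392 0.3466] yaw 10.3 F [ 0.3 -0.2 -4.9] Mz 0.05 j7 0.11
  shift [-0.3  0.8 -1.4] dr [ 0.    -0.     0.005]
```

View pics/v3.png

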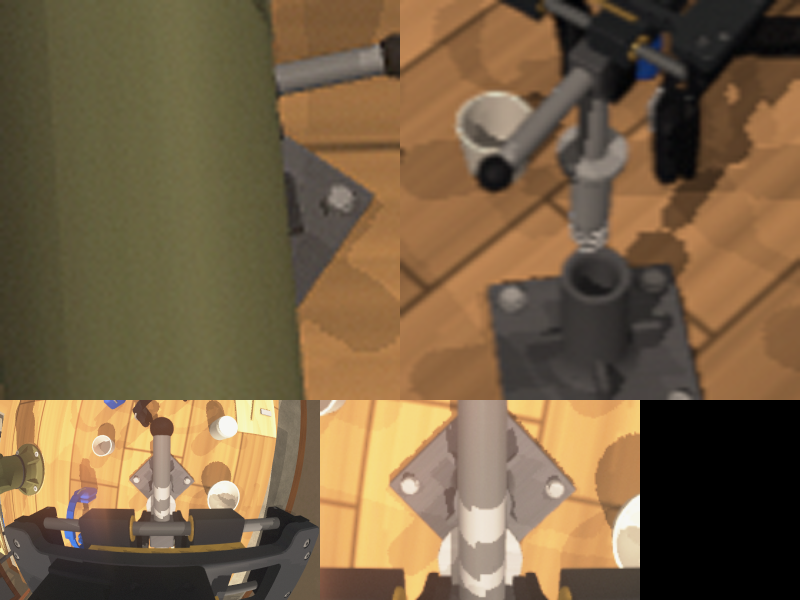

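The scene view shows the post hanging upright about 40 mm over the mouth. The foot is at about (332.5,187), the mouth at (334,193.7) and the near ball at (308.3,168). The top view is blocked by the arm.

```bash
python3 - <<'E'
from h import *
st=get_state();p=np.array(st['position']);B=p+[0,0,.0015]
a=np.radians(yaw_of(st)+90);x=np.array([np.cos(a),np.sin(a),0])
for off in (-.0035,0,.0035):
  C=B+off*x
  print(off,'hub',np.round(proj('scene',C),1),'ball-',np.round(proj('scene',C-.1*x),1),'collar',np.round(proj('scene',C-[0,0,.09]),1),'shank',np.round(proj('scene',C-[0,0,.12]),1),'thr',np.round(proj('scene',C-[0,0,.169]),1),'foot',np.round(proj('scene',C-[0,0,.19]),1))
for m in ((.5730,.0412,.118),(.5735,.0375,.118),(.570,.039,.118)): print('mouth',m,np.round(proj('scene',m),1))
# measured edges of shank in scene1: gray profile
s=cv2.cvtColor(cv2.imread('pics/scene1.png'),cv2.COLOR_BGR2GRAY)
for v in (156,163,172,176,180,184): print(v,s[v,322:346])
E
```

```text
-0.0035 hub [333.6 140.1] ball- [308.6 167.3] collar [333.1 163.4] shank [333.  170.4] thr [332.8 181.2] foot [332.7 185.6]
0 hub [334.4 139.2] ball- [309.5 166.3] collar [333.9 162.5] shank [333.8 169.6] thr [333.5 180.4] foot [333.4 184.8]
0.0035 hub [335.2 138.3] ball- [310.4 165.3] collar [334.7 161.6] shank [334.5 168.7] thr [334.2 179.5] foot [334.1 183.9]
mouth (0.573, 0.0412, 0.118) [333.9 192.5]
mouth (0.5735, 0.0375, 0.118) [333.1 193.4]
mouth (0.57, 0.039, 0.118) [332.6 192.4]
156 [ 82  64  58  74 105 120 126  92  49  50  87  99  92  81  73  96 115 119
 121 122 112  94  83  96]
163 [116 109  87  67  63  65  65  58  58  87  99  93  84  77  99 126 141 146
 147 130 116 114 114 114]
172 [ 84  69  67  84 103 103  99 102 104 101  98  93  89  83  74  76 105 121
 121 120 119 120 121 120]
176 [ 98  79  88 109 121 110 102 104 105 103  98  94  89  81  73  92 127 139
 138 138 137 136 134 133]
180 [124 124 124 121 110 106 103 104 106 102  97  91  86  78  91 124 136 135
 133 132 132 136 140 141]
184 [134 138 142 142 140 136 132 110 105 117 105  95 130 124 104 123 136 140
 142 141 140 136 106  80]
```

{"fn": "send_rows", "kwargs": {
  "xyz": [
    [2,1,5],
    [5,1,12],
    [5,1,20],
    [5,1,27],
    [5,1,34],
    [5,1,40],
    [5,1,44],
    [5,1,47],
    [5,1,47],
    [5,1,47]
  ],
  "dr": [
    [0,0,0],
    [0,0,0],
    [0,0,0],
    [0,0,0],
    [0,0,0],
    [0,0,0],
    [0,0,0],
    [0,0,0],
    [0,0,0],
    [0,0,0]
  ]
}}

```text
time: 7.85
position: [0.5724, 0.0443, 0.2997]
tool_rot: [2.013, 2.412, 0.0]
ft_force: [0.3, 0.5, -5.1]
grip_width: 0.271
grip_force: 34.9
```

{"fn": "send_rows", "kwargs": {
  "xyz": [
    [0,0,1],
    [0,0,2],
    [0,0,3],
    [0,0,4],
    [0,0,5],
    [0,0,6],
    [0,0,7],
    [0,0,8],
    [0,0,8],
    [0,0,8]
  ],
  "dr": [
    [0,0,0],
    [0,0,0],
    [0,0,0],
    [0,0,0],
    [0,0,0],
    [0,0,0],
    [0,0,0],
    [0,0,0],
    [0,0,0],
    [0,0,0]
  ]
}}

```text
time: 8.68
position: [0.5723, 0.0443, 0.2915]
tool_rot: [-2.013, -2.412, -0.0]
ft_force: [-0.4, 0.9, -5.5]
grip_width: 0.265
grip_force: 34.9
```

```bash
python3 - <<'E'
from h import *
st=get_state();print(st['torque']);plan([.5725,.0439,.285],10.3)
save('scene2.png',get_image('scene'))
s=cv2.imread('pics/scene2.png')
cv2.imwrite('pics/v4.png',cv2.resize(s[125:225,285:385],(600,600),interpolation=cv2.INTER_CUBIC))
E
```

```text
[-0.06792023  0.01021084 -0.00702966]
t 8.68 pos [0.5723 0.0443 0.2915] yaw 10.3 F [-0.4  0.9 -5.5] Mz -0.01 j7 0.11
  shift [-0.5  0.2  6.5] dr [-0. -0.  0.]
```

View pics/v4.png

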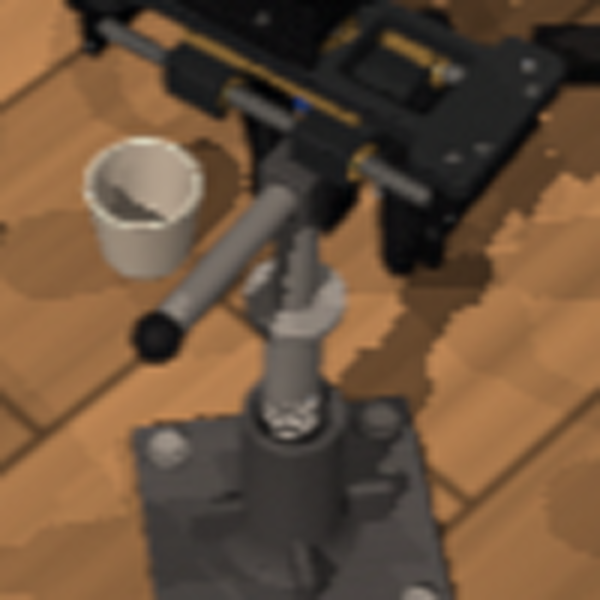

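The thread is entering the mouth, close to centred around (292,415) in the crop, with no contact force. I'll keep lowering.

{"fn": "send_rows", "kwargs": {
  "xyz": [
    [0,0,1],
    [0,0,2],
    [0,0,3],
    [0,0,4],
    [0,0,5],
    [0,0,6],
    [0,0,7],
    [0,0,8],
    [0,0,8],
    [0,0,8]
  ],
  "dr": [
    [0,0,0],
    [0,0,0],
    [0,0,0],
    [0,0,0],
    [0,0,0],
    [0,0,0],
    [0,0,0],
    [0,0,0],
    [0,0,0],
    [0,0,0]
  ]
}}

```text
time: 9.57
position: [0.5723, 0.0443, 0.2835]
tool_rot: [-2.013, -2.412, -0.0]
ft_force: [0.5, -0.5, -4.7]
grip_width: 0.274
grip_force: 34.9
```

```bash
python3 - <<'E'
from h import *
st=get_state();print(st['torque']);plan([.5725,.0439,.285],10.3)
E
```

```text
[ 0.00392079 -0.02150756  0.02911113]
t 9.57 pos [0.5723 0.0443 0.2835] yaw 10.3 F [ 0.5 -0.5 -4.7] Mz 0.03 j7 0.11
  shift [-0.4  0.1 -1.5] dr [ 0. -0.  0.]
```

{"fn": "send_rows", "kwargs": {
  "xyz": [
    [0,0,2],
    [0,0,4],
    [0,0,7],
    [0,0,10],
    [0,0,13],
    [0,0,16],
    [0,0,19],
    [0,0,21],
    [0,0,22],
    [0,0,22]
  ],
  "dr": [
    [0,0,0],
    [0,0,0],
    [0,0,0],
    [0,0,0],
    [0,0,0],
    [0,0,0],
    [0,0,0],
    [0,0,0],
    [0,0,0],
    [0,0,0]
  ]
}}

```text
time: 10.4
position: [0.5724, 0.0443, 0.2613]
tool_rot: [2.013, 2.412, 0.0]
ft_force: [0.8, 0.2, -5.3]
grip_width: 0.271
grip_force: 34.9
```

```bash
python3 - <<'E'
from h import *
st=get_state();print(st['torque']);plan([.5725,.0439,.285],10.3)
E
```

```text
[-0.05787568 -0.2525337   0.02604329]
t 10.40 pos [0.5724 0.0443 0.2613] yaw 10.3 F [ 0.8  0.2 -5.3] Mz 0.03 j7 0.11
  shift [ -0.4   0.1 -23.7] dr [0. 0. 0.]
```

{"fn": "send_rows", "kwargs": {
  "xyz": [
    [0,0.5,2],
    [0,1,4],
    [0,1,7],
    [0,1,10],
    [0,1,13],
    [0,1,16],
    [0,1,19],
    [0,1,22],
    [0,1,23],
    [0,1,23]
  ],
  "dr": [
    [0,0,0],
    [0,0,0],
    [0,0,0],
    [0,0,0],
    [0,0,0],
    [0,0,0],
    [0,0,0],
    [0,0,0],
    [0,0,0],
    [0,0,0]
  ]
}}

```text
time: 11.23
position: [0.5731, 0.0445, 0.2381]
tool_rot: [-2.012, -2.412, 0.001]
ft_force: [0.7, -0.2, -4.6]
grip_width: 0.274
grip_force: 34.9
```

```bash
python3 - <<'E'
from h import *
st=get_state();print(st['torque']);plan([.5725,.0439,.285],10.3)
E
```

```text
[-0.07116904  0.08506754  0.00684138]
t 11.23 pos [0.5731 0.0445 0.2381] yaw 10.3 F [ 0.7 -0.2 -4.6] Mz 0.01 j7 0.12
  shift [ -0.5  -0.7 -46.9] dr [-0.001 -0.     0.   ]
```

Contact is expected between TCP z 0.2255 and 0.2145, so I'll go slowly.

{"fn": "send_rows", "kwargs": {
  "xyz": [
    [0,0,1],
    [0,0,2],
    [0,0,3],
    [0,0,4],
    [0,0,5],
    [0,0,6],
    [0,0,7],
    [0,0,8],
    [0,0,9],
    [0,0,10]
  ],
  "dr": [
    [0,0,0],
    [0,0,0],
    [0,0,0],
    [0,0,0],
    [0,0,0],
    [0,0,0],
    [0,0,0],
    [0,0,0],
    [0,0,0],
    [0,0,0]
  ]
}}

```text
time: 12.07
position: [0.5733, 0.0445, 0.2285]
tool_rot: [2.013, 2.412, 0.0]
ft_force: [0.2, 0.2, -5.0]
grip_width: 0.271
grip_force: 34.9
```

{"fn": "send_rows", "kwargs": {
  "xyz": [
    [0,0,0.3],
    [0,0,0.6],
    [0,0,0.9],
    [0,0,1.2],
    [0,0,1.5],
    [0,0,1.8],
    [0,0,2.1],
    [0,0,2.4],
    [0,0,2.7],
    [0,0,3]
  ],
  "dr": [
    [0,0,0],
    [0,0,0],
    [0,0,0],
    [0,0,0],
    [0,0,0],
    [0,0,0],
    [0,0,0],
    [0,0,0],
    [0,0,0],
    [0,0,0]
  ]
}}

```text
time: 12.9
position: [0.5733, 0.0445, 0.2256]
tool_rot: [2.013, 2.412, 0.0]
ft_force: [-0.3, -0.1, -5.3]
grip_width: 0.274
grip_force: 34.9
```

{"fn": "send_rows", "kwargs": {
  "xyz": [
    [0,0,0.3],
    [0,0,0.6],
    [0,0,0.9],
    [0,0,1.2],
    [0,0,1.5],
    [0,0,1.8],
    [0,0,2.1],
    [0,0,2.4],
    [0,0,2.7],
    [0,0,3]
  ],
  "dr": [
    [0,0,0],
    [0,0,0],
    [0,0,0],
    [0,0,0],
    [0,0,0],
    [0,0,0],
    [0,0,0],
    [0,0,0],
    [0,0,0],
    [0,0,0]
  ]
}}

```text
time: 13.73
position: [0.5733, 0.0445, 0.2225]
tool_rot: [2.013, 2.412, 0.0]
ft_force: [0.1, -0.3, -5.1]
grip_width: 0.272
grip_force: 34.9
```

```bash
python3 - <<'E'
from h import *
st=get_state();print(st['torque']);plan([.5725,.0439,.285],10.3)
E
```

```text
[-0.06075247  0.06224226 -0.0070462 ]
t 13.73 pos [0.5733 0.0445 0.2225] yaw 10.3 F [ 0.1 -0.3 -5.1] Mz -0.01 j7 0.12
  shift [ -0.5  -0.9 -62.5] dr [ 0. -0.  0.]
```

{"fn": "send_rows", "kwargs": {
  "xyz": [
    [0,0,0.3],
    [0,0,0.6],
    [0,0,0.9],
    [0,0,1.2],
    [0,0,1.5],
    [0,0,1.8],
    [0,0,2.1],
    [0,0,2.4],
    [0,0,2.7],
    [0,0,3]
  ],
  "dr": [
    [0,0,0],
    [0,0,0],
    [0,0,0],
    [0,0,0],
    [0,0,0],
    [0,0,0],
    [0,0,0],
    [0,0,0],
    [0,0,0],
    [0,0,0]
  ]
}}

```text
time: 14.57
position: [0.5738, 0.0445, 0.2207]
tool_rot: [2.012, 2.411, 0.002]
ft_force: [-2.0, -1.1, 5.4]
grip_width: 0.275
grip_force: 35.0
```

```bash
python3 - <<'E'
from h import *
st=get_state();print(st['torque']);plan([.5725,.0439,.285],10.3)
E
```

```text
[-0.18517752  0.60484765  0.00314648]
t 14.57 pos [0.5738 0.0445 0.2207] yaw 10.3 F [-2.  -1.1  5.4] Mz 0.00 j7 0.12
  shift [ -0.3  -1.2 -64.3] dr [ 0.002 -0.     0.   ]
```

{"fn": "send_rows", "kwargs": {
  "xyz": [
    [0,-0.3,-0.5],
    [0,-0.5,-1],
    [0,-0.5,-1.3],
    [0,-0.5,-1.3],
    [0,-0.5,-1.3],
    [0,-0.5,-1.3],
    [0,-0.5,-1.3],
    [0,-0.5,-1.3],
    [0,-0.5,-1.3],
    [0,-0.5,-1.3]
  ],
  "dr": [
    [0,0,0],
    [0,0,0],
    [0,0,0],
    [0,0,0],
    [0,0,0],
    [0,0,0],
    [0,0,0],
    [0,0,0],
    [0,0,0],
    [0,0,0]
  ]
}}

```text
time: 15.4
position: [0.573, 0.0444, 0.221]
tool_rot: [2.013, 2.412, 0.001]
ft_force: [1.3, -0.4, 0.8]
grip_width: 0.273
grip_force: 34.9
```

```bash
python3 - <<'E'
from h import *
st=get_state();print(st['torque']);plan([.5725,.0439,.285],10.3)
E
```

```text
[-0.02334721 -0.16032529  0.01616807]
t 15.40 pos [0.573  0.0444 0.221 ] yaw 10.3 F [ 1.3 -0.4  0.8] Mz 0.02 j7 0.12
  shift [ -0.4  -0.5 -64. ] dr [ 0.001 -0.     0.   ]
```

{"fn": "send_rows", "kwargs": {
  "xyz": [
    [0,0,0],
    [0,0,0],
    [0,0,0],
    [0,0,0],
    [0,0,0],
    [0,0,0],
    [-1,0,-5],
    [-3,0,-20],
    [-3.5,0,-35],
    [-3.5,0,-45]
  ],
  "dr": [
    [0,0,0],
    [0,0,0],
    [0,0,0],
    [0,0,0],
    [0,0,0],
    [0,0,0],
    [0,0,0],
    [0,0,0],
    [0,0,0],
    [0,0,0]
  ],
  "jaw": 87
}}

```text
time: 16.23
position: [0.5739, 0.0406, 0.2676]
tool_rot: [2.013, 2.411, 0.002]
ft_force: [-0.0, -0.7, -0.2]
grip_width: 0.94
grip_force: 0.0
```

{"fn": "send_rows", "kwargs": {
  "xyz": [
    [0,0,0],
    [0,0,0],
    [0,0,0],
    [0,0,0],
    [0,0,0],
    [0,0,0],
    [0,0,0],
    [0,0,0],
    [0,0,0],
    [0,0,0]
  ],
  "dr": [
    [0,0,-0.1],
    [0,0,-0.21],
    [0,0,-0.33],
    [0,0,-0.45],
    [0,0,-0.57],
    [0,0,-0.69],
    [0,0,-0.81],
    [0,0,-0.93],
    [0,0,-1.05],
    [0,0,-1.15]
  ]
}}

```text
time: 17.07
position: [0.5735, 0.041, 0.2662]
tool_rot: [0.368, 3.12, 0.0]
ft_force: [-0.1, 0.6, 0.1]
grip_width: 1.001
grip_force: 0.0
```

{"fn": "send_rows", "kwargs": {
  "xyz": [
    [0,0,0],
    [0,0,0],
    [0,0,0],
    [0,0,0],
    [0,0,0],
    [0,0,0],
    [0,0,0],
    [0,0,0],
    [0,0,0],
    [0,0,0]
  ],
  "dr": [
    [0,0,-0.1],
    [0,0,-0.21],
    [0,0,-0.33],
    [0,0,-0.45],
    [0,0,-0.57],
    [0,0,-0.69],
    [0,0,-0.81],
    [0,0,-0.89],
    [0,0,-0.89],
    [0,0,-0.89]
  ]
}}

```text
time: 17.9
position: [0.5735, 0.0409, 0.2661]
tool_rot: [-0.998, 2.978, 0.0]
ft_force: [-0.1, -0.9, -0.5]
grip_width: 1.002
grip_force: 0.0
```

```bash
python3 - <<'E'
from h import *
plan([.5736,.0410,.220],127)
save('scene3.png',get_image('scene'));save('top3.png',get_image('top'));save('w4.png',get_image('wrist'))
s=cv2.imread('pics/scene3.png');w=cv2.imread('pics/w4.png')
cv2.imwrite('pics/v5.png',np.hstack([cv2.resize(s[125:225,285:385],(400,400),interpolation=cv2.INTER_CUBIC),cv2.resize(w[100:300,220:420],(400,400))]))
E
```

```text
t 17.90 pos [0.5735 0.0409 0.2661] yaw 127.1 F [-0.1 -0.9 -0.5] Mz 0.03 j7 2.14
  shift [-0.1 -0.  46.1] dr [-0.     0.     0.001]
```

View pics/v5.png

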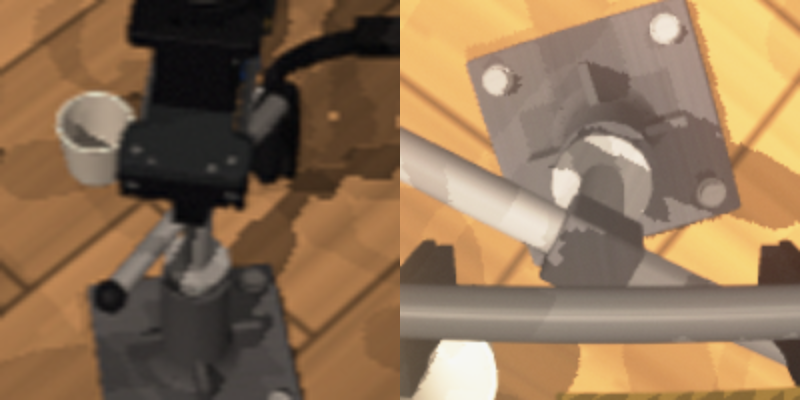

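{"fn": "send_rows", "kwargs": {
  "xyz": [
    [0,0,2],
    [0,0,10],
    [0,0,20],
    [0,0,30],
    [0,0,38],
    [0,0,44],
    [0,0,46],
    [0,0,46],
    [0,0,46],
    [0,0,46]
  ],
  "dr": [
    [0,0,-0.08],
    [0,0,-0.08],
    [0,0,-0.08],
    [0,0,-0.08],
    [0,0,-0.08],
    [0,0,-0.08],
    [0,0,-0.08],
    [0,0,-0.08],
    [0,0,-0.05],
    [0,0,0]
  ]
}}

```text
time: 18.88
position: [0.5738, 0.041, 0.2203]
tool_rot: [-0.999, 2.978, -0.0]
ft_force: [0.3, 0.4, -0.2]
grip_width: 0.998
grip_force: 0.0
```

{"fn": "send_rows", "kwargs": {
  "xyz": [
    [0,0,0],
    [0,0,0],
    [0,0,0.2],
    [0,0,0.4],
    [0,0,0.6],
    [0,0,0.8],
    [0,0,1.1],
    [0,0,1.3],
    [0,0,1.6],
    [0,0,1.8]
  ],
  "dr": [
    [0,0,0.06],
    [0,0,0.13],
    [0,0,0.21],
    [0,0,0.3],
    [0,0,0.39],
    [0,0,0.48],
    [0,0,0.57],
    [0,0,0.66],
    [0,0,0.75],
    [0,0,0.84]
  ]
}}

```text
time: 19.72
position: [0.5743, 0.041, 0.2191]
tool_rot: [0.306, 3.124, 0.001]
ft_force: [1.8, 0.4, 0.4]
grip_width: 1.001
grip_force: 0.7
```

```bash
python3 - <<'E'
from h import *
plan([.5736,.0410,.220],127)
save('scene4.png',get_image('scene'));save('top4.png',get_image('top'));save('w5.png',get_image('wrist'))
s=cv2.imread('pics/scene4.png');w=cv2.imread('pics/w5.png')
cv2.imwrite('pics/v6.png',np.hstack([cv2.resize(s[125:225,285:385],(400,400),interpolation=cv2.INTER_CUBIC),cv2.resize(w[100:300,220:420],(400,400))]))
E
```

```text
t 19.72 pos [0.5743 0.041  0.2191] yaw 78.8 F [1.8 0.4 0.4] Mz 0.08 j7 1.31
  shift [ 0.7 -0.2 -0.9] dr [-0.     0.003 -0.841]
```

View pics/v6.png

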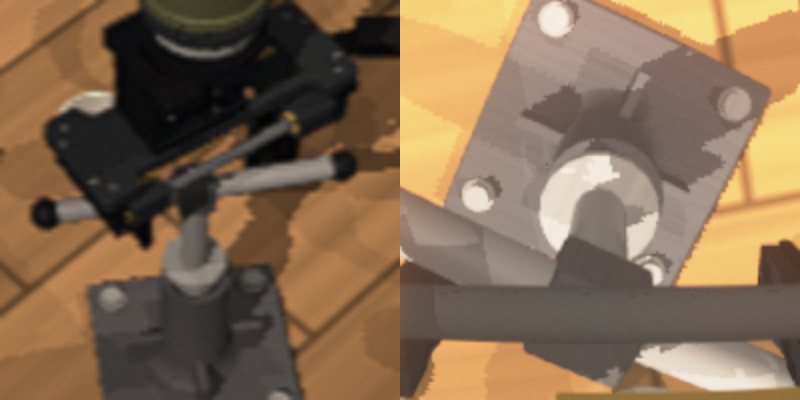

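{"fn": "send_rows", "kwargs": {
  "xyz": [
    [0,0,0.2],
    [0,0,0.5],
    [0,0,0.8],
    [0,0,1.1],
    [0,0,1.4],
    [0,0,1.6],
    [0,0,1.9],
    [0,0,2.2],
    [0,0,2.5],
    [0,0,2.7]
  ],
  "dr": [
    [0,0,0.1],
    [0,0,0.21],
    [0,0,0.32],
    [0,0,0.43],
    [0,0,0.54],
    [0,0,0.65],
    [0,0,0.76],
    [0,0,0.87],
    [0,0,0.98],
    [0,0,1.07]
  ]
}}

```text
time: 20.7
position: [0.5735, 0.0409, 0.2155]
tool_rot: [1.855, 2.535, 0.0]
ft_force: [0.0, -0.6, 0.1]
grip_width: 0.999
grip_force: 0.3
```

{"fn": "send_rows", "kwargs": {
  "xyz": [
    [0,0,0.2],
    [0,0,0.5],
    [0,0,0.8],
    [0,0,1.1],
    [0,0,1.4],
    [0,0,1.6],
    [0,0,1.9],
    [0,0,2.2],
    [0,0,2.5],
    [0,0,2.7]
  ],
  "dr": [
    [0,0,0.1],
    [0,0,0.21],
    [0,0,0.32],
    [0,0,0.43],
    [0,0,0.54],
    [0,0,0.65],
    [0,0,0.76],
    [0,0,0.87],
    [0,0,0.98],
    [0,0,1.07]
  ]
}}

```text
time: 21.53
position: [0.5732, 0.0408, 0.2127]
tool_rot: [-2.888, -1.235, 0.001]
ft_force: [-0.6, -0.5, -0.4]
grip_width: 1.001
grip_force: 0.6
```

```bash
python3 - <<'E'
from h import *
st=get_state();print(st['torque']);plan([.5736,.0410,.220],127)
E
```

```text
[-0.14128335  0.32748024  0.05206744]
t 21.53 pos [0.5732 0.0408 0.2127] yaw -43.7 F [-0.6 -0.5 -0.4] Mz 0.05 j7 -0.79
  shift [ 0.4  0.2 -7.3] dr [-1.000e-03 -0.000e+00 -2.979e+00]
```

{"fn": "send_rows", "kwargs": {
  "xyz": [
    [0,0,0.2],
    [0,0,0.4],
    [0,0,0.7],
    [0,0,0.9],
    [0,0,1.1],
    [0,0,1.4],
    [0,0,1.6],
    [0,0,1.8],
    [0,0,2.1],
    [0,0,2.3]
  ],
  "dr": [
    [0,0,0.09],
    [0,0,0.18],
    [0,0,0.27],
    [0,0,0.36],
    [0,0,0.45],
    [0,0,0.54],
    [0,0,0.63],
    [0,0,0.72],
    [0,0,0.81],
    [0,0,0.9]
  ]
}}

```text
time: 22.37
position: [0.5731, 0.041, 0.2104]
tool_rot: [-3.138, 0.143, 0.001]
ft_force: [-0.8, 0.7, 0.1]
grip_width: 0.998
grip_force: 0.4
```

{"fn": "send_rows", "kwargs": {
  "xyz": [
    [0,0,0.2],
    [0,0,0.4],
    [0,0,0.7],
    [0,0,0.9],
    [0,0,1.1],
    [0,0,1.4],
    [0,0,1.6],
    [0,0,1.8],
    [0,0,2.1],
    [0,0,2.3]
  ],
  "dr": [
    [0,0,0.09],
    [0,0,0.18],
    [0,0,0.27],
    [0,0,0.36],
    [0,0,0.45],
    [0,0,0.54],
    [0,0,0.63],
    [0,0,0.72],
    [0,0,0.81],
    [0,0,0.87]
  ]
}}

```text
time: 23.2
position: [0.5734, 0.0411, 0.2083]
tool_rot: [-2.786, 1.451, 0.0]
ft_force: [-0.5, -0.4, 0.5]
grip_width: 0.997
grip_force: 0.1
```

```bash
python3 - <<'E'
from h import *
st=get_state();print(st['torque']);plan([.5736,.0410,.220],127)
save('w6.png',get_image('wrist'))
w=cv2.imread('pics/w6.png');g=cv2.cvtColor(w,cv2.COLOR_BGR2GRAY)
E
```

```text
[0.07955971 0.21971948 0.03258007]
t 23.20 pos [0.5734 0.0411 0.2083] yaw -145.0 F [-0.5 -0.4  0.5] Mz 0.03 j7 -2.51
  shift [  0.2  -0.1 -11.7] dr [-0.     0.     1.535]
```

{"fn": "send_rows", "kwargs": {
  "xyz": [
    [0,0,0],
    [0,0,-5],
    [0,0,-20],
    [0,0,-35],
    [0,0,-45],
    [0,0,-45],
    [0,0,-45],
    [0,0,-45],
    [0,0,-45],
    [0,0,-45]
  ],
  "dr": [
    [0,0,-0.08],
    [0,0,-0.1],
    [0,0,-0.1],
    [0,0,-0.12],
    [0,0,-0.24],
    [0,0,-0.36],
    [0,0,-0.48],
    [0,0,-0.6],
    [0,0,-0.72],
    [0,0,-0.84]
  ]
}}

```text
time: 24.08
position: [0.5736, 0.0409, 0.2537]
tool_rot: [-3.136, 0.176, -0.001]
ft_force: [0.2, -0.5, -0.5]
grip_width: 0.995
grip_force: 0.0
```

{"fn": "send_rows", "kwargs": {
  "xyz": [
    [0,0,0],
    [0,0,0],
    [0,0,0],
    [0,0,0],
    [0,0,0],
    [0,0,0],
    [0,0,0],
    [0,0,0],
    [0,0,0],
    [0,0,0]
  ],
  "dr": [
    [0,0,-0.12],
    [0,0,-0.24],
    [0,0,-0.36],
    [0,0,-0.48],
    [0,0,-0.6],
    [0,0,-0.72],
    [0,0,-0.84],
    [0,0,-0.96],
    [0,0,-1.08],
    [0,0,-1.2]
  ]
}}

```text
time: 24.92
position: [0.5735, 0.0409, 0.2537]
tool_rot: [2.688, 1.626, 0.001]
ft_force: [-0.4, 0.4, 0.6]
grip_width: 0.999
grip_force: 0.0
```

{"fn": "send_rows", "kwargs": {
  "xyz": [
    [0,0,0],
    [0,0,0],
    [0,0,0],
    [0,0,0],
    [0,0,0],
    [0,0,0],
    [0,0,0],
    [0,0,0],
    [0,0,0],
    [0,0,0]
  ],
  "dr": [
    [0,0,-0.12],
    [0,0,-0.24],
    [0,0,-0.36],
    [0,0,-0.48],
    [0,0,-0.6],
    [0,0,-0.72],
    [0,0,-0.84],
    [0,0,-0.96],
    [0,0,-1.08],
    [0,0,-1.25]
  ]
}}

```text
time: 25.75
position: [0.5735, 0.0409, 0.2537]
tool_rot: [1.293, 2.863, 0.001]
ft_force: [0.6, -0.8, -0.4]
grip_width: 1.001
grip_force: 0.0
```

```bash
python3 - <<'E'
from h import *
st=get_state();plan([.5736,.0410,.2083],43)
save('w7.png',get_image('wrist'));save('top7.png',get_image('top'));save('scene7.png',get_image('scene'))
# ball (dark, round) candidates at bar height, in wrist/top/scene
for n in ('wrist','top','scene'):
    g=cv2.cvtColor(cv2.imread('pics/%s7.png'%('w' if n=='wrist' else n)),cv2.COLOR_BGR2GRAY)
    k=cv2.connectedComponentsWithStats((g<55).astype(np.uint8))
    for s,c in zip(k[2][1:],k[3][1:]):
        if 25<s[4]<900:
            p=onz(n,*c,.208,st); r=np.hypot(p[0]-.5735,p[1]-.041)
            if .07<r<.14: print(n,np.round(c,1),s[4],np.round(p,4),'r %.3f az %.1f'%(r,np.degrees(np.arctan2(p[1]-.041,p[0]-.5735))))
E
```

```text
t 25.75 pos [0.5735 0.0409 0.2537] yaw 41.4 F [ 0.6 -0.8 -0.4] Mz 0.02 j7 0.67
  shift [ 0.1  0.1 45.4] dr [ 0.001  0.    -0.028]
top [256.  195.6] 27 [0.535  0.1471 0.208 ] r 0.113 az 110.0
scene [364.2 191. ] 43 [0.6669 0.057  0.208 ] r 0.095 az 9.7
scene [341.5 206.4] 313 [ 0.6585 -0.019   0.208 ] r 0.104 az -35.2
scene [325.5 203.1] 34 [ 0.6227 -0.0408  0.208 ] r 0.095 az -59.0
scene [321.2 212.2] 40 [ 0.6346 -0.0678  0.208 ] r 0.125 az -60.7
```

{"fn": "send_rows", "kwargs": {
  "xyz": [
    [0,0,5],
    [0,0,15],
    [0,0,25],
    [0,0,35],
    [0,0,42],
    [0,0,45],
    [0,0,45],
    [0,0,45],
    [0,0,45],
    [0,0,45]
  ],
  "dr": [
    [0,0,0],
    [0,0,0],
    [0,0,0],
    [0,0,0],
    [0,0,0],
    [0,0,0],
    [0,0,0],
    [0,0,0],
    [0,0,0.05],
    [0,0,0.1]
  ]
}}

```text
time: 26.73
position: [0.5739, 0.0409, 0.2088]
tool_rot: [1.448, 2.787, 0.001]
ft_force: [-0.2, -0.0, 0.3]
grip_width: 0.995
grip_force: 0.0
```

{"fn": "send_rows", "kwargs": {
  "xyz": [
    [0,0,0.2],
    [0,0,0.4],
    [0,0,0.6],
    [0,0,0.8],
    [0,0,1],
    [0,0,1.2],
    [0,0,1.4],
    [0,0,1.6],
    [0,0,1.8],
    [0,0,1.8]
  ],
  "dr": [
    [0,0,0.08],
    [0,0,0.16],
    [0,0,0.24],
    [0,0,0.32],
    [0,0,0.4],
    [0,0,0.48],
    [0,0,0.56],
    [0,0,0.64],
    [0,0,0.72],
    [0,0,0.76]
  ]
}}

```text
time: 27.57
position: [0.5738, 0.0405, 0.207]
tool_rot: [2.38, 2.049, 0.001]
ft_force: [-0.4, -0.8, 0.3]
grip_width: 0.996
grip_force: 0.4
```

```bash
python3 - <<'E'
from h import *
st=get_state();print(st['torque'],st['grip_force']);plan([.5736,.0410,.2083],43)
E
```

```text
[-0.2952475   0.09115606  0.09820801] 0.44679916158202104
t 27.57 pos [0.5738 0.0405 0.207 ] yaw -8.5 F [-0.4 -0.8  0.3] Mz 0.10 j7 -0.18
  shift [ 0.5 -0.3 -1.3] dr [ 0.001  0.001 -0.9  ]
```

{"fn": "send_rows", "kwargs": {
  "xyz": [
    [0,0,0],
    [0,0,0],
    [0,0,0.2],
    [0,0,0.3],
    [0,0,0.4],
    [0,0,0.5],
    [0,0,0.6],
    [0,0,0.6],
    [0,0,0.6],
    [0,0,0.6]
  ],
  "dr": [
    [0,0,0.03],
    [0,0,0.06],
    [0,0,0.09],
    [0,0,0.12],
    [0,0,0.15],
    [0,0,0.18],
    [0,0,0.2],
    [0,0,0.22],
    [0,0,0.24],
    [0,0,0.25]
  ]
}}

```text
time: 28.4
position: [0.5735, 0.0406, 0.206]
tool_rot: [2.615, 1.74, 0.0]
ft_force: [-0.2, -2.4, 1.0]
grip_width: 0.999
grip_force: 1.2
```

```bash
python3 - <<'E'
from h import *
st=get_state();print(st['torque'],st['grip_force']);plan([.5736,.0410,.2083],43)
save('scene8.png',get_image('scene'))
E
```

```text
[-0.50620151  0.36166923  0.12823786] 1.1873681473662145
t 28.40 pos [0.5735 0.0406 0.206 ] yaw -22.7 F [-0.2 -2.4  1. ] Mz 0.13 j7 -0.42
  shift [ 0.4 -0.1 -2.3] dr [ 0.     0.    -1.147]
```

{"fn": "send_rows", "kwargs": {
  "xyz": [
    [0,0,0],
    [0,0,0],
    [0,0,0],
    [0,0,0],
    [0,0,0],
    [0,0,0],
    [0,0,0],
    [0,0,0],
    [0,0,0],
    [0,0,0]
  ],
  "dr": [
    [0,0,0.03],
    [0,0,0.06],
    [0,0,0.09],
    [0,0,0.12],
    [0,0,0.15],
    [0,0,0.18],
    [0,0,0.2],
    [0,0,0.2],
    [0,0,0.2],
    [0,0,0.2]
  ]
}}

```text
time: 29.28
position: [0.5733, 0.0409, 0.2055]
tool_rot: [2.775, 1.473, -0.0]
ft_force: [-0.2, -2.6, 0.5]
grip_width: 1.005
grip_force: 1.0
```

```bash
python3 - <<'E'
from h import *
st=get_state();print(st['torque'],st['grip_force']);plan([.5736,.0410,.2083],43)
save('scene9.png',get_image('scene'))
for f in ('scene7','scene8','scene9'):
    g=cv2.cvtColor(cv2.imread('pics/%s.png'%f),cv2.COLOR_BGR2GRAY)
    print(f); print(g[176:200:1,333])
    k=cv2.connectedComponentsWithStats((g<55).astype(np.uint8))
    for s,c in zip(k[2][1:],k[3][1:]):
        if 25<s[4]<120:
            p=onz('scene',*c,.208); r=np.hypot(p[0]-.5735,p[1]-.041)
            if .08<r<.12: print(np.round(c,1),s[4],'r %.3f az %.1f'%(r,np.degrees(np.arctan2(p[1]-.041,p[0]-.5735))))
E
```

```text
[-0.51912157  0.29115614  0.16130915] 1.0489565116586164
t 29.28 pos [0.5733 0.0409 0.2055] yaw -34.1 F [-0.2 -2.6  0.5] Mz 0.16 j7 -0.61
  shift [ 0.2  0.2 -2.8] dr [-0.     0.    -1.345]
scene7
[ 57  56  59  67  97 105 106 105 105 105 105 105 104 103 104 102 101 109
 130 131 132 127 102  58]
[364.2 191. ] 43 r 0.095 az 9.7
[325.5 203.1] 34 r 0.095 az -59.0
scene8
[ 35  34  34  34  32  28  24  25  21  18  30  28  29  60  75  96 113 117
 115 114 115 114 117 121]
[323.1 208. ] 75 r 0.111 az -60.1
scene9
[ 37  36  36  36  36  35  37  37  35  25  24  12  11  11  12  33  69  72
  88 126 144 140 102  72]
```

{"fn": "send_rows", "kwargs": {
  "xyz": [
    [0,0,0],
    [0,0,0],
    [0,0,0],
    [0,0,0],
    [0,0,0],
    [0,0,0],
    [0,0,0],
    [0,0,0],
    [0,0,0],
    [0,0,0]
  ],
  "dr": [
    [0,0,0.03],
    [0,0,0.06],
    [0,0,0.09],
    [0,0,0.12],
    [0,0,0.15],
    [0,0,0.18],
    [0,0,0.2],
    [0,0,0.2],
    [0,0,0.2],
    [0,0,0.2]
  ]
}}

```text
time: 30.17
position: [0.5733, 0.0411, 0.2056]
tool_rot: [-2.908, -1.189, 0.0]
ft_force: [-1.6, -2.0, 0.2]
grip_width: 1.001
grip_force: 1.0
```

```bash
python3 - <<'E'
from h import *
st=get_state();print(st['torque'],st['grip_force']);plan([.5736,.0410,.2083],43)
E
```

```text
[-0.52084309  0.37336101  0.1001224 ] 0.9625663716045096
t 30.17 pos [0.5733 0.0411 0.2056] yaw -45.5 F [-1.6 -2.   0.2] Mz 0.10 j7 -0.81
  shift [ 0.1  0.3 -2.7] dr [-0.    -0.    -1.545]
```

{"fn": "send_rows", "kwargs": {
  "xyz": [
    [0,0,0],
    [0,0,0],
    [0,0,0],
    [0,0,0],
    [0,0,0],
    [0,0,0],
    [0,0,0],
    [0,0,0],
    [0,0,0],
    [0,0,0]
  ],
  "dr": [
    [0,0,0.03],
    [0,0,0.06],
    [0,0,0.09],
    [0,0,0.12],
    [0,0,0.15],
    [0,0,0.18],
    [0,0,0.2],
    [0,0,0.2],
    [0,0,0.2],
    [0,0,0.2]
  ]
}}

```text
time: 31.0
position: [0.5734, 0.0413, 0.2056]
tool_rot: [-3.012, -0.893, -0.0]
ft_force: [-2.1, -0.8, 0.1]
grip_width: 0.996
grip_force: 0.8
```

```bash
python3 - <<'E'
from h import *
st=get_state();print(st['torque'],st['grip_force']);plan([.5736,.0410,.2083],43)
E
```

```text
[-0.37670567  0.39679377  0.115525  ] 0.7758275306696305
t 31.00 pos [0.5734 0.0413 0.2056] yaw -57.0 F [-2.1 -0.8  0.1] Mz 0.12 j7 -1.00
  shift [ 0.   0.3 -2.7] dr [ 0.    -0.    -1.745]
```

{"fn": "send_rows", "kwargs": {
  "xyz": [
    [0,0,0],
    [0,0,0],
    [0,0,0],
    [0,0,0],
    [0,0,0],
    [0,0,0],
    [0,0,0],
    [0,0,0],
    [0,0,0],
    [0,0,0]
  ],
  "dr": [
    [0,0,0.03],
    [0,0,0.06],
    [0,0,0.09],
    [0,0,0.12],
    [0,0,0.15],
    [0,0,0.16],
    [0,0,0.16],
    [0,0,0.16],
    [0,0,0.16],
    [0,0,0.16]
  ]
}}

```text
time: 31.83
position: [0.5733, 0.041, 0.2057]
tool_rot: [-3.074, -0.649, 0.0]
ft_force: [-2.0, -1.8, 0.1]
grip_width: 1.006
grip_force: 1.2
```

```bash
python3 - <<'E'
from h import *
st=get_state();print(st['torque'],st['grip_force']);plan([.5736,.0410,.2083],43)
for f in ('scene','top','wrist'): save(f+'10.png',get_image(f))
g=cv2.cvtColor(cv2.imread('pics/scene10.png'),cv2.COLOR_BGR2GRAY); print(g[178:204,326:342])
E
```

```text
[-0.43890346  0.58451407  0.16272866] 1.2213189448812045
t 31.83 pos [0.5733 0.041  0.2057] yaw -66.2 F [-2.  -1.8  0.1] Mz 0.16 j7 -1.16
  shift [ 0.3  0.1 -2.6] dr [-0.    -0.    -1.905]
[[ 36  36  37  35  36  36  36  36  36  36  37  37  32  23  17  36]
 [ 36  36  36  35  36  35  36  37  35  36  37  36  28  23  17  35]
 [ 36  35  37  36  37  35  41  55  46  34  35  35  26  17  16  39]
 [ 36  42  60  49  35  37  59  70  56  39  37  32  23  17  24  72]
 [ 37  60  70  53  37  36  40  41  38  37  33  27  19  16  37 111]
 [ 34  41  44  38  37  37  37  37  35  37  32  21  16  18  42  77]
 [ 28  30  29  33  39  39  38  37  37  36  27  16  14  21  55  75]
 [ 21  25  27  29  29  30  34  39  36  26  19  11  14  33  67  80]
 [ 14  14  17  21  24  28  29  29  27  23  14  11  21  54  75  81]
 [ 12  11  13  13  14  15  20  22  20  18  11  11  33  69  82  81]
 [ 14  13  12  11  13  13  16  19  15  11   7  18  55  78  83  81]
 [ 13  13  14  13  13  16  37  47  35  16  11  37  72  84  84  83]
 [ 11  12  13  11  12  13  16  19  16  12  16  52  83  87  84  93]
 [ 10  10   9  11   9  14  22  26  18  11  23  69 122 116  96 107]
 [ 14  14  12   9  11  30  68  81  60  36  51  95 128 142 144 127]
 [ 42  46  43  34  21  37  87 104  97  90  97 121 132 136 142 117]
 [ 54  94 112 105  80  78 110 125 124 128 131 132 133 133 131  95]
 [ 69 104 127 134 139 140 141 137 133 133 133 133 134 130 108  77]
 [ 58  77 104 122 132 136 141 142 137 134 134 133 130 119  89  60]
 [ 52  60  85 101 113 127 133 137 139 139 136 124  98  78  64  47]
 [ 49  53  61  73  84  97 103 103 102  98  95  99  85  66  48  35]
 [ 49  51  53  57  60  68  76  78  80  79  70  68  63  50  41  35]
 [ 49  52  54  55  57  61  65  65  65  62  58  52  47  44  39  35]
 [ 51  53  55  55  55  56  55  54  52  51  50  48  47  43  39  36]
 [ 50  54  55  55  55  56  56  54  52  50  49  48  47  44  39  37]
 [ 51  54  54  56  56  56  57  54  53  50  49  48  46  44  39  37]]
```

```bash
python3 - <<'E'
from h import *
c=np.array([.5733,.0410]);d=np.array([1.015,-.42])-c;d/=np.linalg.norm(d)
for dz in (0,.002,.004): print(dz,'coltop front',np.round(proj('scene',[*(c+.023*d),.126+dz]),1),'colbot front',np.round(proj('scene',[*(c+.023*d),.118+dz]),1))
print('rim front',np.round(proj('scene',[*(c+.025*d),.118]),1),'plate front',np.round(proj('scene',[*(c+.025*d),.01]),1))
for f in ('scene0','scene4','scene7','scene10'):
    g=cv2.cvtColor(cv2.imread('pics/%s.png'%f),cv2.COLOR_BGR2GRAY); print(f,g[186:206,331],g[186:206,335])
E
```

```text
0 coltop front [333.8 197.8] colbot front [333.8 199.4]
0.002 coltop front [333.8 197.4] colbot front [333.8 199. ]
0.004 coltop front [333.8 197. ] colbot front [333.8 198.6]
rim front [333.8 199.9] plate front [333.3 219.1]
scene0 [114  72  65  57  47  41  42  41  28  23  24  26  35  65  60  52  53  53
  54  54] [72 67 70 62 54 53 53 52 53 54 45 25 29 64 60 48 48 48 49 50]
scene4 [103 102 102 102 102 107 117 144 147 144 114  98  72  59  58  56  56  57
  57  57] [ 83  82  80  79  79 101 129 135 134 132 103  89  73  67  62  50  51  50
  52  51]
scene7 [104 103 105 104 104 105 107 112 131 132 130 121  90  61  61  56  56  56
  57  57] [ 88  88  88  86  87  83  86 106 130 130 131 127 109  68  61  51  50  50
  52  52]
scene10 [ 28  15  13  16  13  14  30  37  78 140 136 127  97  68  61  56  56  56
  56  56] [ 23  18  11  16  12  11  36  90 128 133 134 139  98  79  62  51  50  50
  51  51]
```

{"fn": "send_rows", "kwargs": {
  "xyz": [
    [0,0,0],
    [0,0,0],
    [0,0,0],
    [0,0,0],
    [0,0,0],
    [0,0,0],
    [0,0,0],
    [0,0,0],
    [0,0,0],
    [0,0,0]
  ],
  "dr": [
    [0,0,0.03],
    [0,0,0.06],
    [0,0,0.09],
    [0,0,0.12],
    [0,0,0.15],
    [0,0,0.16],
    [0,0,0.16],
    [0,0,0.16],
    [0,0,0.16],
    [0,0,0.16]
  ]
}}

```text
time: 32.82
position: [0.5734, 0.0411, 0.2056]
tool_rot: [-3.116, -0.401, -0.0]
ft_force: [-1.9, -1.9, -0.5]
grip_width: 1.0
grip_force: 1.2
```

```bash
python3 - <<'E'
from h import *
st=get_state();print(st['torque'],st['grip_force']);plan([.5736,.0410,.2083],43)
save('scene11.png',get_image('scene'));save('wrist11.png',get_image('wrist'))
g=cv2.cvtColor(cv2.imread('pics/scene11.png'),cv2.COLOR_BGR2GRAY); print(g[186:206,331],g[186:206,335])
# bar orientation in wrist: compare w5 vs 10 vs 11
for f in ('w5','wrist10','wrist11'):
    g=cv2.imread('pics/%s.png'%f,0); 
    print(f,[ (v,np.where(np.abs(np.diff(g[v,225:440].astype(int)))>35)[0]+225) for v in (215,225,232)])
E
```

```text
[-0.37573074  0.58668189  0.13246381] 1.2321732065174729
t 32.82 pos [0.5734 0.0411 0.2056] yaw -75.3 F [-1.9 -1.9 -0.5] Mz 0.13 j7 -1.32
  shift [ 0.2  0.1 -2.7] dr [-0.    -0.    -2.065]
[ 15   9   9  22  56  84  96 119 136 139 135 128  98  67  58  55  55  57
  56  57] [ 48  54  53  55  56  75  87  91 124 132 134 140  99  79  62  51  49  51
  52  51]
w5 [(215, array([290, 291, 304, 332])), (225, array([298, 299, 332, 333, 365, 399, 400, 419, 420])), (232, array([341, 351, 361, 398, 399, 425]))]
wrist10 [(215, array([269, 335, 336, 351])), (225, array([281, 336, 346, 399, 400, 419, 420])), (232, array([284, 398, 399, 425]))]
wrist11 [(215, array([249, 265, 336, 351])), (225, array([300, 301, 336, 365, 399, 400, 418, 419, 420])), (232, array([247, 263, 398, 399, 425]))]
```

{"fn": "send_rows", "kwargs": {
  "xyz": [
    [0,0,0],
    [0,0,0],
    [0,0,0],
    [0,0,0],
    [0,0,0],
    [0,0,0],
    [0,0,0],
    [0,0,0],
    [0,0,0],
    [0,0,0]
  ],
  "dr": [
    [0,0,0.03],
    [0,0,0.06],
    [0,0,0.09],
    [0,0,0.12],
    [0,0,0.15],
    [0,0,0.18],
    [0,0,0.2],
    [0,0,0.2],
    [0,0,0.2],
    [0,0,0.2]
  ]
}}

```text
time: 33.75
position: [0.5733, 0.041, 0.2056]
tool_rot: [-3.14, -0.089, 0.0]
ft_force: [-2.5, -1.8, -0.9]
grip_width: 1.005
grip_force: 1.6
```

```bash
python3 - <<'E'
from h import *
st=get_state();print(st['torque'],st['grip_force']);plan([.5736,.0410,.2083],43)
E
```

```text
[-0.31561366  0.75192322  0.10972331] 1.6044991805279096
t 33.75 pos [0.5733 0.041  0.2056] yaw -86.8 F [-2.5 -1.8 -0.9] Mz 0.11 j7 -1.51
  shift [ 0.3  0.  -2.7] dr [-0.     0.    -2.265]
```

{"fn": "send_rows", "kwargs": {
  "xyz": [
    [0,0,0],
    [0,0,0],
    [0,0,0],
    [0,0,0],
    [0,0,0],
    [0,0,0],
    [0,0,0],
    [0,0,0],
    [0,0,0],
    [0,0,0]
  ],
  "dr": [
    [0,0,0.03],
    [0,0,0.06],
    [0,0,0.09],
    [0,0,0.12],
    [0,0,0.15],
    [0,0,0.18],
    [0,0,0.2],
    [0,0,0.2],
    [0,0,0.2],
    [0,0,0.2]
  ]
}}

```text
time: 34.58
position: [0.573, 0.041, 0.2055]
tool_rot: [3.134, -0.225, -0.002]
ft_force: [-5.5, -1.3, -0.2]
grip_width: 1.002
grip_force: 3.5
```

```bash
python3 - <<'E'
from h import *
st=get_state();print(st['torque'],st['grip_force']);plan([.5736,.0410,.2083],43)
save('scene12.png',get_image('scene'));save('wrist12.png',get_image('wrist'))
g=cv2.cvtColor(cv2.imread('pics/scene12.png'),cv2.COLOR_BGR2GRAY); print(g[186:206,331],g[186:206,335])
for f in ('w5','wrist11','wrist12'):
    g=cv2.imread('pics/%s.png'%f,0); print(f,g[198:250:3,320],g[215,225:440:12])
s=cv2.imread('pics/scene12.png')[130:225,290:385];w=cv2.imread('pics/wrist12.png')[100:300,220:420]
cv2.imwrite('pics/v7.png',np.hstack([cv2.resize(s,(400,400),interpolation=cv2.INTER_CUBIC),cv2.resize(w,(400,400))]))
E
```

```text
[-0.30443942  1.26064586  0.3672294 ] 3.5383210005238652
t 34.58 pos [0.573  0.041  0.2055] yaw -98.2 F [-5.5 -1.3 -0.2] Mz 0.37 j7 -1.71
  shift [ 0.6 -0.1 -2.8] dr [-1.000e-03  1.000e-03 -2.465e+00]
[ 89  92 105 106 101 104 107 112 113 132 133 132 106  69  62  56  56  56
  56  56] [ 96  94  94  93  91  90  87  90 125 133 134 131 104  79  62  51  51  50
  51  51]
w5 [119 120 119 120 118 117 116 117 115  82  81  81  81  82  80  81  86  91] [139 145 131 111 145 141 235 116 116 191 217 140 136 195 198 202 208 189]
wrist11 [125 126 124 125 122 120 121 120  89  82  83  83  82  85  93  90 107 126] [155 146 179 119 134 148 163 126 121 102 217 128 125 190 214 212 209 207]
wrist12 [104 106 107 107 111 111 113 115  85  63  61  77  61  61  67  65  92 107] [197 189 172 137  83  80 105  79 115 141 160  98  98 160 161 159 158 163]
```

{"fn": "send_rows", "kwargs": {
  "xyz": [
    [0,0,0],
    [0,0,0],
    [0,0,0],
    [0,0,0],
    [0,0,0],
    [0,0,0],
    [0,0,0],
    [0,0,0],
    [0,0,0],
    [0,0,0]
  ],
  "dr": [
    [0,0,0.02],
    [0,0,0.04],
    [0,0,0.06],
    [0,0,0.06],
    [0,0,0.06],
    [0,0,0.06],
    [0,0,0.06],
    [0,0,0.06],
    [0,0,0.06],
    [0,0,0.06]
  ]
}}

```text
time: 35.52
position: [0.5728, 0.0411, 0.2055]
tool_rot: [-3.125, 0.318, 0.002]
ft_force: [-5.3, -0.6, 1.5]
grip_width: 1.004
grip_force: 3.8
```

```bash
python3 - <<'E'
from h import *
st=get_state();print(st['torque'],st['grip_force']);plan([.5736,.0410,.2083],43)
E
```

```text
[-0.39917367  1.2842156   0.34820605] 3.7660010810941458
t 35.52 pos [0.5728 0.0411 0.2055] yaw -101.6 F [-5.3 -0.6  1.5] Mz 0.35 j7 -1.76
  shift [ 0.8 -0.  -2.8] dr [-2.000e-03  1.000e-03 -2.524e+00]
```

{"fn": "send_rows", "kwargs": {
  "xyz": [
    [0,0,0],
    [0,0,0],
    [0,0,0],
    [0,0,0],
    [0,0,0],
    [0,0,0],
    [0,0,0],
    [0,0,0],
    [0,0,0],
    [0,0,0]
  ],
  "dr": [
    [0,0,0.02],
    [0,0,0.04],
    [0,0,0.06],
    [0,0,0.08],
    [0,0,0.1],
    [0,0,0.12],
    [0,0,0.12],
    [0,0,0.12],
    [0,0,0.12],
    [0,0,0.12]
  ]
}}

```text
time: 36.35
position: [0.5725, 0.0413, 0.2054]
tool_rot: [-3.101, 0.505, 0.004]
ft_force: [-5.8, -1.0, 1.3]
grip_width: 0.999
grip_force: 3.4
```

```bash
python3 - <<'E'
from h import *
st=get_state();print(st['torque'],st['grip_force']);plan([.5736,.0410,.2083],43)
E
```

```text
[-0.22745391  1.5172222   0.31536658] 3.4190337639302015
t 36.35 pos [0.5725 0.0413 0.2054] yaw -108.5 F [-5.8 -1.   1.3] Mz 0.32 j7 -1.88
  shift [ 1.1 -0.1 -2.9] dr [-3.000e-03  1.000e-03 -2.644e+00]
```

{"fn": "send_rows", "kwargs": {
  "xyz": [
    [0,0,0],
    [0,0,0],
    [0,0,0],
    [0,0,0],
    [0,0,0],
    [0,0,0],
    [0,0,0],
    [0,0,0],
    [0,0,0],
    [0,0,0]
  ],
  "dr": [
    [0,0,0.03],
    [0,0,0.06],
    [0,0,0.09],
    [0,0,0.12],
    [0,0,0.15],
    [0,0,0.18],
    [0,0,0.2],
    [0,0,0.2],
    [0,0,0.2],
    [0,0,0.2]
  ]
}}

```text
time: 37.18
position: [0.5722, 0.0416, 0.2054]
tool_rot: [-3.035, 0.811, 0.005]
ft_force: [-6.0, -1.5, 2.4]
grip_width: 0.996
grip_force: 5.1
```

```bash
python3 - <<'E'
from h import *
st=get_state();print(st['torque'],st['grip_force']);plan([.5736,.0410,.2083],43)
save('scene13.png',get_image('scene'))
g=cv2.cvtColor(cv2.imread('pics/scene13.png'),cv2.COLOR_BGR2GRAY); print(g[186:206,331],g[186:206,335])
E
```

```text
[-0.15953101  1.69860306  0.51187791] 5.138782012509182
t 37.18 pos [0.5722 0.0416 0.2054] yaw -119.9 F [-6.  -1.5  2.4] Mz 0.51 j7 -2.07
  shift [ 1.5 -0.2 -2.9] dr [-4.000e-03  2.000e-03 -2.844e+00]
[109 109 104 101 102 102  98 109 112 113 113 120 106  69  57  56  56  57
  57  56] [ 92  92  90  89  87  86  87  91 125 116 114 112 100  82  57  50  50  50
  51  51]
```

{"fn": "send_rows", "kwargs": {
  "xyz": [
    [0,0,0],
    [0,0,0],
    [0,0,-5],
    [0,0,-20],
    [0,0,-40],
    [0,0,-60],
    [0,0,-75],
    [0,0,-75],
    [0,0,-75],
    [0,0,-75]
  ],
  "dr": [
    [0,0,-0.08],
    [0,0,-0.15],
    [0,0,-0.15],
    [0,0,-0.15],
    [0,0,-0.15],
    [0,0,-0.15],
    [0,0,-0.15],
    [0,0,-0.15],
    [0,0,-0.15],
    [0,0,-0.15]
  ]
}}

```text
time: 38.07
position: [0.5735, 0.0413, 0.2803]
tool_rot: [-3.086, 0.585, -0.001]
ft_force: [-0.6, 0.7, -0.2]
grip_width: 1.001
grip_force: 0.0
```

```bash
python3 - <<'E'
from h import *
st=get_state();plan([.539,.275,.25],-45.5)
save('wrist14.png',get_image('wrist'))
g=cv2.imread('pics/wrist14.png',0)
k=cv2.connectedComponentsWithStats((g<60).astype(np.uint8))
for s,c in zip(k[2][1:],k[3][1:]):
    if 60<s[4]<1500:
        p=onz('wrist',*c,.208,st); r=np.hypot(p[0]-.5735,p[1]-.041)
        if .06<r<.14: print(np.round(c,1),s[2:5],np.round(p,4),'r %.3f az %.1f'%(r,np.degrees(np.arctan2(p[1]-.041,p[0]-.5735))))
E
```

```text
t 38.07 pos [0.5735 0.0413 0.2803] yaw -111.5 F [-0.6  0.7 -0.2] Mz 0.03 j7 -1.96
  shift [-117.7 -204.8   30.4] dr [-0.000e+00 -1.000e-03 -1.152e+00]
[413.8 233.6] [ 36  21 399] [ 0.5297 -0.0184  0.208 ] r 0.074 az -126.4
```

{"fn": "send_rows", "kwargs": {
  "xyz": [
    [-20,-35,0],
    [-40,-70,0],
    [-118,-205,10],
    [-118,-205,10],
    [-118,-205,10],
    [-118,-205,10],
    [-118,-205,10],
    [-118,-205,10],
    [-118,-205,10],
    [-118,-205,10]
  ],
  "dr": [
    [0,0,-0.12],
    [0,0,-0.24],
    [0,0,-0.36],
    [0,0,-0.48],
    [0,0,-0.6],
    [0,0,-0.72],
    [0,0,-0.84],
    [0,0,-0.96],
    [0,0,-1.08],
    [0,0,-1.15]
  ]
}}

```text
time: 38.95
position: [0.538, 0.2751, 0.2692]
tool_rot: [2.904, 1.196, -0.003]
ft_force: [0.6, -0.3, 0.2]
grip_width: 0.998
grip_force: 0.0
```

```bash
python3 - <<'E'
from h import *
st=get_state();plan([.539,.275,.25],-45.5)
for f in ('wrist','top','scene'): save(f+'15.png',get_image(f))
for f in ('top','scene'):
  g=cv2.imread('pics/%s15.png'%f,0)
  k=cv2.connectedComponentsWithStats((g<50).astype(np.uint8))
  for s,c in zip(k[2][1:],k[3][1:]):
    if 12<s[4]<150:
        p=onz(f,*c,.208); r=np.hypot(p[0]-.5735,p[1]-.041)
        if .08<r<.12: print(f,np.round(c,1),s[2:5],'r %.3f az %.1f'%(r,np.degrees(np.arctan2(p[1]-.041,p[0]-.5735))))
# darkness in wrist: defenders mask -> axis
w=cv2.imread('pics/wrist15.png'); m=(w.max(2)<70).astype(np.uint8)
k=cv2.connectedComponentsWithStats(m)
for s,c in zip(k[2][1:],k[3][1:]):
    if s[4]>150: print('w',s,np.round(c,1))
s=cv2.imread('pics/scene15.png')[140:240,285:385]; t=cv2.imread('pics/top15.png')[140:240,250:350]
cv2.imwrite('pics/v8.png',np.vstack([np.hstack([cv2.resize(s,(340,340),interpolation=cv2.INTER_CUBIC),cv2.resize(t,(340,340),interpolation=cv2.INTER_CUBIC)]),cv2.resize(w[:243],(680,258))]))
E
```

```text
t 38.95 pos [0.538  0.2751 0.2692] yaw -45.2 F [ 0.6 -0.3  0.2] Mz 0.02 j7 -1.22
  shift [ 0.7  0.8 19.2] dr [-0.     0.002  0.005]
top [273.5 147.8] [ 9  8 34] r 0.100 az 40.2
top [328.4 210.7] [ 8  9 49] r 0.101 az -141.7
scene [297.4 169.9] [ 6  7 35] r 0.101 az -142.5
scene [372.7 177.8] [ 6  8 33] r 0.102 az 38.3
w [   16   214   620   186 53692] [280.8 324.2]
w [ 439  327  123   73 5586] [502.5 365.8]
```

View pics/v8.png

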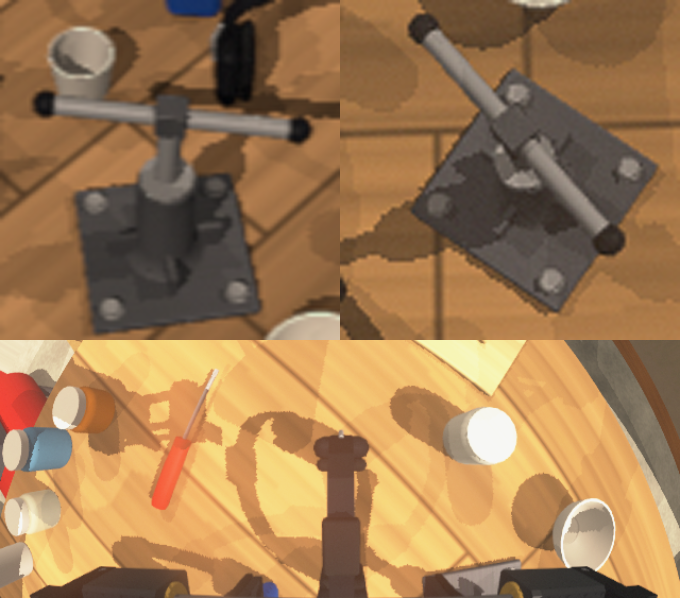

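The post is seated, with no gap at the collar in either view. The bar runs at azimuth about 38.6°, with balls at scene (297,170) and (373,178). The defenders' band is centred under the tool at wrist u≈321, and the pad's far edge is at v≈165.

```bash
python3 - <<'E'
from h import *
st=get_state();T=R.from_rotvec(st['tool_rot'])
w=cv2.imread('pics/wrist15.png').max(2).astype(int)
for v in (105,120,150,180,195,205): 
    r=np.where(w[v,270:380]<140)[0]+270; print(v,r.min(),r.max())
for uv,z in (((321,165),.166),((321,170),.166),((322,105),.06),((321,190),.166)): print(uv,np.round(T.inv().apply(onz('wrist',*uv,z,st)-st['position'])*1000,1))
b=[tri([ray('top',273.5,147.8),ray('scene',372.7,177.8)]),tri([ray('top',328.4,210.7),ray('scene',297.4,169.9)])]
print(b,(b[0]+b[1])/2,np.degrees(np.arctan2(*(b[0]-b[1])[1::-1])))
E
```

```text
105 296 345
120 299 342
150 309 332
180 303 338
195 303 339
205 304 339
(321, 165) [ 27.9  -0.6 103.6]
(321, 170) [ 23.8  -0.6 103.6]
(322, 105) [ 8.070e+01 -1.000e-01  2.095e+02]
(321, 190) [  7.   -0.6 103.6]
[array([0.65184827, 0.10667753, 0.20364635]), array([ 0.49413622, -0.02133474,  0.2094429 ])] [0.57299225 0.04267139 0.20654462] 39.06566792140669
```

{"fn": "send_rows", "kwargs": {
  "xyz": [
    [1,-0.5,20],
    [2,-0.5,50],
    [2,-0.5,75],
    [2,-0.5,90],
    [2,-0.5,96],
    [2,-0.5,99],
    [2,-0.5,99],
    [2,-0.5,99],
    [2,-0.5,99],
    [2,-0.5,99]
  ],
  "dr": [
    [0,0,0],
    [0,0,0],
    [0,0,0],
    [0,0,0],
    [0,0,0],
    [0,0,0],
    [0,0,0],
    [0,0,0],
    [0,0,0],
    [0,0,0]
  ],
  "jaw": 55
}}

```text
time: 39.93
position: [0.5402, 0.277, 0.1729]
tool_rot: [-2.908, -1.188, -0.003]
ft_force: [-0.9, 0.3, -0.3]
grip_width: 0.635
grip_force: 0.0
```

{"fn": "send_rows", "kwargs": {
  "xyz": [
    [0,0,0],
    [0,0,0],
    [0,0,0],
    [0,0,0],
    [0,0,0],
    [0,0,0],
    [0,0,0],
    [0,0,0],
    [0,0,0],
    [0,0,0]
  ],
  "dr": [
    [0,0,0],
    [0,0,0],
    [0,0,0],
    [0,0,0],
    [0,0,0],
    [0,0,0],
    [0,0,0],
    [0,0,0],
    [0,0,0],
    [0,0,0]
  ],
  "jaw": 10,
  "grip_force": 25
}}

```text
time: 40.77
position: [0.5395, 0.2768, 0.1717]
tool_rot: [-2.908, -1.188, -0.0]
ft_force: [-0.6, 0.4, 0.9]
grip_width: 0.342
grip_force: 25.0
```

```bash
python3 - <<'E'
from h import *
st=get_state();print(st['grip_width']*87,st['grip_force']);plan([.573+.054*.777,.0425+.054*.63,.41],39)
plan([.573-.054*.777,.0425-.054*.63,.41],39)
E
```

```text
29.739982748111586 24.958193600177765
t 40.77 pos [0.5395 0.2768 0.1717] yaw -45.5 F [-0.6  0.4  0.9] Mz 0.02 j7 -1.20
  shift [ -86.4  195.7 -238.3] dr [-0.    -0.    -1.476]
t 40.77 pos [0.5395 0.2768 0.1717] yaw -45.5 F [-0.6  0.4  0.9] Mz 0.02 j7 -1.20
  shift [-193.9  185.5 -238.3] dr [-0.    -0.    -1.476]
```

{"fn": "send_rows", "kwargs": {
  "xyz": [
    [0,0,-5],
    [0,0,-25],
    [0,0,-50],
    [0,0,-80],
    [0,0,-110],
    [0,0,-140],
    [0,0,-170],
    [0,0,-200],
    [0,0,-225],
    [0,0,-238]
  ],
  "dr": [
    [0,0,0],
    [0,0,0],
    [0,0,0],
    [0,0,0],
    [0,0,0],
    [0,0,0],
    [0,0,0],
    [0,0,0],
    [0,0,0],
    [0,0,0]
  ]
}}

```text
time: 41.6
position: [0.5402, 0.2764, 0.4132]
tool_rot: [-2.908, -1.187, -0.006]
ft_force: [1.1, 0.8, -2.5]
grip_width: 0.341
grip_force: 24.9
```

{"fn": "send_rows", "kwargs": {
  "xyz": [
    [-5,10,0],
    [-12,30,0],
    [-22,50,0],
    [-32,70,0],
    [-42,90,0],
    [-50,110,0],
    [-58,130,0],
    [-64,145,0],
    [-70,160,0],
    [-76,172,0]
  ],
  "dr": [
    [0,0,-0.05],
    [0,0,-0.15],
    [0,0,-0.26],
    [0,0,-0.37],
    [0,0,-0.48],
    [0,0,-0.59],
    [0,0,-0.7],
    [0,0,-0.8],
    [0,0,-0.9],
    [0,0,-1.0]
  ]
}}

```text
time: 42.43
position: [0.606, 0.0987, 0.4091]
tool_rot: [1.979, 2.44, -0.002]
ft_force: [0.4, -0.4, -2.5]
grip_width: 0.343
grip_force: 24.9
```

```bash
python3 - <<'E'
from h import *
st=get_state();print(st['grip_width']*87,st['grip_force'],st['torque']);plan([.573+.054*.777,.0425+.054*.63,.41],39)
E
```

```text
29.828066452632033 24.94439274072647 [-0.06678144  0.03213498  0.03847414]
t 42.43 pos [0.606  0.0987 0.4091] yaw 11.9 F [ 0.4 -0.4 -2.5] Mz 0.04 j7 0.09
  shift [-23.6   4.2  -0.9] dr [-0.001  0.001 -0.473]
```

{"fn": "send_rows", "kwargs": {
  "xyz": [
    [-5,1,0],
    [-10,2,0],
    [-16,3,0],
    [-20,4,0],
    [-23,4,0],
    [-24,4,0],
    [-24,4,0],
    [-24,4,0],
    [-24,4,0],
    [-24,4,0]
  ],
  "dr": [
    [0,0,-0.09],
    [0,0,-0.19],
    [0,0,-0.29],
    [0,0,-0.38],
    [0,0,-0.45],
    [0,0,-0.473],
    [0,0,-0.473],
    [0,0,-0.473],
    [0,0,-0.473],
    [0,0,-0.473]
  ]
}}

```text
time: 43.27
position: [0.6145, 0.0783, 0.4096]
tool_rot: [-1.357, -2.833, -0.0]
ft_force: [0.9, 0.1, -2.7]
grip_width: 0.341
grip_force: 24.9
```

```bash
python3 - <<'E'
from h import *
st=get_state();plan([.573+.054*.777,.0425+.054*.63,.245],39)
E
```

```text
t 43.27 pos [0.6145 0.0783 0.4096] yaw 38.8 F [ 0.9  0.1 -2.7] Mz -0.02 j7 0.59
  shift [ -1.7  -0.8 164.6] dr [-0.    -0.    -0.003]
```

{"fn": "send_rows", "kwargs": {
  "xyz": [
    [-1,0,5],
    [-1,-1,15],
    [-1,-1,27],
    [-1,-1,39],
    [-1,-1,51],
    [-1,-1,63],
    [-1,-1,75],
    [-1,-1,85],
    [-1,-1,92],
    [-1,-1,96]
  ],
  "dr": [
    [0,0,0],
    [0,0,0],
    [0,0,0],
    [0,0,0],
    [0,0,0],
    [0,0,0],
    [0,0,0],
    [0,0,0],
    [0,0,0],
    [0,0,0]
  ]
}}

```text
time: 44.1
position: [0.6141, 0.0766, 0.3123]
tool_rot: [-1.356, -2.833, 0.001]
ft_force: [0.1, -0.3, -2.9]
grip_width: 0.342
grip_force: 24.9
```

{"fn": "send_rows", "kwargs": {
  "xyz": [
    [0,0,5],
    [0,0,12],
    [0,0,20],
    [0,0,28],
    [0,0,36],
    [0,0,44],
    [0,0,52],
    [0,0,59],
    [0,0,64],
    [0,0,66]
  ],
  "dr": [
    [0,0,0],
    [0,0,0],
    [0,0,0],
    [0,0,0],
    [0,0,0],
    [0,0,0],
    [0,0,0],
    [0,0,0],
    [0,0,0],
    [0,0,0]
  ]
}}

```text
time: 44.93
position: [0.614, 0.0766, 0.2465]
tool_rot: [-1.356, -2.833, 0.001]
ft_force: [-0.4, -0.5, -3.5]
grip_width: 0.342
grip_force: 24.9
```

```bash
python3 - <<'E'
from h import *
st=get_state();print(st['torque']);plan([.573+.054*.777,.0425+.054*.63,.240],39)
E
```

```text
[-0.00506014  0.05775945 -0.04023282]
t 44.93 pos [0.614  0.0766 0.2465] yaw 38.8 F [-0.4 -0.5 -3.5] Mz -0.04 j7 0.61
  shift [-0.6  0.7  6.5] dr [-0.001 -0.001 -0.003]
```

{"fn": "send_rows", "kwargs": {
  "xyz": [
    [0,0,0.7],
    [0,0,1.4],
    [0,0,2.1],
    [0,0,2.8],
    [0,0,3.5],
    [0,0,4.2],
    [0,0,4.9],
    [0,0,5.6],
    [0,0,6],
    [0,0,6]
  ],
  "dr": [
    [0,0,0],
    [0,0,0],
    [0,0,0],
    [0,0,0],
    [0,0,0],
    [0,0,0],
    [0,0,0],
    [0,0,0],
    [0,0,0],
    [0,0,0]
  ]
}}

```text
time: 45.77
position: [0.6144, 0.0766, 0.2415]
tool_rot: [-1.356, -2.834, 0.0]
ft_force: [0.1, 0.2, -2.3]
grip_width: 0.341
grip_force: 24.9
```

```bash
python3 - <<'E'
from h import *
st=get_state();print(st['torque']);plan([.573+.054*.777,.0425+.054*.63,.240],39)
E
```

```text
[-0.0683016  -0.0227592  -0.04161615]
t 45.77 pos [0.6144 0.0766 0.2415] yaw 38.8 F [ 0.1  0.2 -2.3] Mz -0.04 j7 0.61
  shift [-0.4  0.4  1.5] dr [-0.    -0.    -0.003]
```

{"fn": "send_rows", "kwargs": {
  "xyz": [
    [0,0,0.3],
    [0,0,0.6],
    [0,0,0.9],
    [0,0,1.2],
    [0,0,1.5],
    [0,0,1.8],
    [0,0,2],
    [0,0,2],
    [0,0,2],
    [0,0,2]
  ],
  "dr": [
    [0,0,0],
    [0,0,0],
    [0,0,0],
    [0,0,0],
    [0,0,0],
    [0,0,0],
    [0,0,0],
    [0,0,0],
    [0,0,0],
    [0,0,0]
  ]
}}

```text
time: 46.6
position: [0.6144, 0.0766, 0.2397]
tool_rot: [1.356, 2.834, 0.0]
ft_force: [-0.0, 0.6, -3.1]
grip_width: 0.341
grip_force: 24.9
```

```bash
python3 - <<'E'
from h import *
st=get_state();print(st['torque']);plan([.573+.054*.777,.0425+.054*.63,.240],39)
E
```

```text
[-0.06381505  0.01637775  0.01758209]
t 46.60 pos [0.6144 0.0766 0.2397] yaw 38.8 F [-0.   0.6 -3.1] Mz 0.02 j7 0.61
  shift [-0.4  0.4 -0.3] dr [ 0.    -0.    -0.003]
```

{"fn": "send_rows", "kwargs": {
  "xyz": [
    [0,0,0.2],
    [0,0,0.4],
    [0,0,0.6],
    [0,0,0.8],
    [0,0,1],
    [0,0,1.2],
    [0,0,1.4],
    [0,0,1.6],
    [0,0,1.8],
    [0,0,2]
  ],
  "dr": [
    [0,0,0],
    [0,0,0],
    [0,0,0],
    [0,0,0],
    [0,0,0],
    [0,0,0],
    [0,0,0],
    [0,0,0],
    [0,0,0],
    [0,0,0]
  ]
}}

```text
time: 47.43
position: [0.6146, 0.0766, 0.2384]
tool_rot: [1.356, 2.833, 0.001]
ft_force: [-2.1, 0.1, 2.9]
grip_width: 0.341
grip_force: 25.0
```

```bash
python3 - <<'E'
from h import *
st=get_state();print(st['torque']);plan([.573+.054*.777,.0425+.054*.63,.240],39)
E
```

```text
[-0.08408603  0.39118129 -0.00514013]
t 47.43 pos [0.6146 0.0766 0.2384] yaw 38.8 F [-2.1  0.1  2.9] Mz -0.01 j7 0.61
  shift [-0.3  0.2 -1.6] dr [ 0.001  0.    -0.003]
```

{"fn": "send_rows", "kwargs": {
  "xyz": [
    [0,0,-0.4],
    [0,0,-0.7],
    [0,0,-0.7],
    [0,0,-0.7],
    [0,0,-0.7],
    [0,0,-0.7],
    [0,0,-0.7],
    [0,0,-0.7],
    [0,0,-0.7],
    [0,0,-0.7]
  ],
  "dr": [
    [0,0,0],
    [0,0,0],
    [0,0,0],
    [0,0,0],
    [0,0,0],
    [0,0,0],
    [0,0,0],
    [0,0,0],
    [0,0,0],
    [0,0,0]
  ],
  "grip_force": 8
}}

```text
time: 48.27
position: [0.6146, 0.0766, 0.2384]
tool_rot: [1.356, 2.834, 0.0]
ft_force: [0.5, -0.2, 0.2]
grip_width: 0.349
grip_force: 8.0
```

{"fn": "send_rows", "kwargs": {
  "xyz": [
    [0,0,0],
    [0,0,0],
    [0,0,0],
    [0,0,0],
    [0,0,0],
    [0,0,0],
    [0,0,0],
    [0,0,0],
    [0,0,0],
    [0,0,0]
  ],
  "dr": [
    [0,0,0],
    [0,0,0],
    [0,0,0],
    [0,0,0],
    [0,0,0],
    [0,0,0],
    [0,0,0],
    [0,0,0],
    [0,0,0],
    [0,0,0]
  ],
  "jaw": 41
}}

```text
time: 49.1
position: [0.6144, 0.0765, 0.2384]
tool_rot: [1.356, 2.834, 0.0]
ft_force: [0.0, -0.4, -0.4]
grip_width: 0.47
grip_force: 0.0
```

{"fn": "send_rows", "kwargs": {
  "xyz": [
    [0,0,-2],
    [0,0,-6],
    [0,0,-12],
    [0,0,-20],
    [0,0,-35],
    [0,0,-55],
    [0,0,-75],
    [0,0,-95],
    [0,0,-110],
    [0,0,-120]
  ],
  "dr": [
    [0,0,0],
    [0,0,0],
    [0,0,0],
    [0,0,0],
    [0,0,0],
    [0,0,0],
    [0,0,0],
    [0,0,0],
    [0,0,0],
    [0,0,0]
  ]
}}

```text
time: 49.93
position: [0.615, 0.0765, 0.3615]
tool_rot: [1.355, 2.831, 0.004]
ft_force: [0.2, 0.3, 0.9]
grip_width: 0.471
grip_force: 0.0
```

```bash
python3 - <<'E'
from h import *
st=get_state();T=R.from_rotvec(st['tool_rot']);print(st['grip_width']*87);plan([.573,.2,.36],39)
save('wrist16.png',get_image('wrist'));save('scene16.png',get_image('scene'))
# black/dark area near the expected hung pose in scene
c=np.array([.6144,.0766]);a=np.radians(128.8);y=np.array([np.cos(a),np.sin(a)])
for k,p in {'pad':[*c,.225],'cupA':[*(c+.078*y),.108],'cupB':[*(c-.078*y),.108],'bandA':[*(c+.045*y),.222]}.items(): print(k,np.round(proj('scene',p),1))
g=cv2.imread('pics/scene16.png').max(2);k=cv2.connectedComponentsWithStats((g<50).astype(np.uint8))
for s,c in zip(k[2][1:],k[3][1:]):
    if s[4]>60 and 280<c[0]<450 and 100<c[1]<300: print(s,np.round(c,1))
w=cv2.imread('pics/wrist16.png').max(2).astype(int)
for v in (60,90,120,150,180): 
    r=np.where(w[v,250:400]<110)[0]+250; print(v,r[[0,-1]] if len(r) else r)
E
```

```text
40.95228256796111
t 49.93 pos [0.615  0.0765 0.3615] yaw 38.8 F [0.2 0.3 0.9] Mz 0.07 j7 0.59
  shift [122.6  44.8   1.4] dr [ 0.003  0.002 -0.003]
pad [355.  171.4]
cupA [354.8 174.2]
cupB [350.4 219.1]
bandA [356.3 158.9]
[ 317   70   89   76 2683] [361.3 105.6]
[336 120  15  25 180] [344.  128.4]
[ 337  158   27   74 1115] [350.5 198.1]
60 []
90 []
120 [282 341]
150 [271 337]
180 [280 378]
```

{"fn": "send_rows", "kwargs": {
  "xyz": [
    [10,0,-5],
    [25,0,-10],
    [40,0,-20],
    [60,0,-20],
    [80,0,-20],
    [100,0,-20],
    [120,0,-20],
    [120,0,-20],
    [120,0,-20],
    [120,0,-20]
  ],
  "dr": [
    [0,0,0],
    [0,0,0],
    [0,0,0],
    [0,0,0],
    [0,0,0],
    [0,0,0],
    [0,0,0],
    [0,0,0],
    [0,0,0],
    [0,0,0]
  ]
}}

```text
time: 50.87
position: [0.5389, 0.1696, 0.3778]
tool_rot: [-1.356, -2.833, 0.002]
ft_force: [-0.1, -0.9, -0.9]
grip_width: 0.472
grip_force: 0.0
```

{"fn": "send_rows", "kwargs": {
  "xyz": [
    [0,0,0],
    [0,0,0],
    [0,0,0],
    [0,0,0],
    [0,0,0],
    [0,0,0],
    [0,0,0],
    [0,0,0],
    [0,0,0],
    [0,0,0]
  ],
  "dr": [
    [0,0,0],
    [0,0,0],
    [0,0,0],
    [0,0,0],
    [0,0,0],
    [0,0,0],
    [0,0,0],
    [0,0,0],
    [0,0,0],
    [0,0,0]
  ]
}}

```text
time: 51.7
position: [0.5391, 0.17, 0.3784]
tool_rot: [1.356, 2.834, 0.0]
ft_force: [-0.3, 0.3, -1.1]
grip_width: 0.47
grip_force: 0.0
```

```bash
python3 - <<'E'
from h import *
a=get_image('scene');[get_image('top') for _ in range(6)];b=get_image('scene');t=get_image('top')
save('scene17.png',b);save('top17.png',t)
d=cv2.absdiff(a,b).max(2)[150:240,325:375];print('diff px>40:',(d>40).sum())
old=cv2.imread('pics/scene0.png')
for n,i in (('scene',b),('top',t)):
    k=cv2.connectedComponentsWithStats((i.max(2)<50).astype(np.uint8))
    for s,c in zip(k[2][1:],k[3][1:]):
        if s[4]>50 and abs(c[0]-(350 if n=='scene' else 285))<60 and 120<c[1]<250: print(n,s,np.round(c,1))
c=np.array([.6144,.0766]);al=np.radians(128.8);y=np.array([np.cos(al),np.sin(al)])
for k,p in {'pad':[*c,.234],'cupA':[*(c+.078*y),.108],'cupB':[*(c-.078*y),.108]}.items(): print(k,np.round(proj('top',p),1),np.round(proj('scene',p),1))
for n,o in (('scene','scene0'),('top','top0')):
    i=cv2.cvtColor(b if n=='scene' else t,cv2.COLOR_RGB2BGR);d=cv2.absdiff(i,cv2.imread('pics/%s.png'%o)).max(2)
    for w,p in {'cup':(.374,.115,.04),'bowl':(.766,.028,.05),'tin':(.711,.229,.07),'jar':(.686,-.342,.08),'tape':(.689,-.173,.02),'hook':(.393,-.317,.17)}.items():
        u,v=np.round(proj(n,p)).astype(int); print(n,w,(d[v-10:v+10,u-10:u+10]>60).sum(),end=' ')
print(get_state()['time'])
E
```

```text
diff px>40: 0
scene [ 336  158   28   74 1134] [350.3 198.3]
top [217 144  29  53 776] [230.7 172.8]
top [304 147  20  21 174] [314.1 157.4]
top [241 160  55  57 430] [270.9 185.7]
pad [284.6 158.9] [355.2 169.3]
cupA [266.4 190.9] [354.8 174.2]
cupB [312.4 153.3] [350.4 219.1]
scene cup 0 scene bowl 0 scene tin 0 scene jar 0 scene tape 0 scene hook 0 top cup 0 top bowl 0 top tin 21 top jar 0 top tape 0 top hook 0 52.15
```

```bash
python3 -c "
from bench import *
print(close_job())"
```

```text
the job is handed in; nothing more can be done
None
```

The job is handed in at about 52 s: the post is screwed down with its collar on the socket rim, and the black ear defenders hang still over one arm of the crossbar. The cameras showed no sign of anything else having been moved, apart from a small brightness change near the tin in the top view that I took for shadow.

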